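# Slide the flush backing plate out and file it in the fittings row

### The job

The thin aluminium backing plate lies flush in its shallow pocket and cannot be gripped there: slide it out past the front edge of its board with a fingertip pressed on it, firmly enough to pull it from the pocket's sprung catch but never hard (6 kg would mark the board), take it by the overhanging end, and lay it in the row on the other shelf, flat and square to the shelf's front edge, between the copper tee and the T-bolt clamp, with a few centimetres (about a quarter of its length) left sticking out past the shelf's front edge for the next hand. The gap there is too narrow, so push the tee and the clamp apart. All four fittings must stay lying or standing on the shelf as they are, none tipped over or knocked off, and the plate must not be dropped.

Things in the scene. Friction and masses are not known exactly. Their poses are not given: they have to be found in the camera images.
- board_front (a point): Middle of the front (robot-side) edge of the top face of the pocket board, a fixed low birch stand 130 mm wide, 200 mm deep, 80 mm high. x points from front to back, y left, z up. A pocket, 63 mm wide (centred) and 5 mm deep, runs from the open front edge 166 mm back; a small sprung steel catch in its left wall, 145 mm back, nips the plate's side. Free space before the front edge.
- board: The pocket board; origin on the bench under the middle of the board.
- plate_mid (a point): Centre (half-way up) of the loose aluminium backing plate, 160 (x) by 60 (y) by 5 mm, 0.13 kg, dark holes and slot drawn on top. Starts in the pocket, top flush with the board, front (-x) end 1 to 5 mm behind the front edge. The catch holds it back with about 2 N for the first 20 mm, then it slides easily (friction 0.25). Pressed too lightly, the finger slips; some 15 to 25 N is right.
- plate: The same plate; origin at the centre of its underside. It tips off an edge when more than half of it overhangs.
- shelf_front (a point): Middle of the front (robot-side) edge of the top face of the row shelf, a fixed low birch stand 380 mm wide, 200 mm deep, top face 80 mm above the bench, open air in front of its front edge. x points from the front edge to the back, y to the left along the edge, z up. The row of four fittings stands about 100 mm behind the front edge.
- tee_mid (a point): Copper tee fitting lying flat: run 76 mm long along its y axis (ends at y = +-38 mm), 32 mm in diameter, branch reaching 44 mm to +x (backward); this point lies on the run's axis at its middle, 16 mm above its underside. 0.18 kg, loose. It is one of the two middle things of the row, on either side of the gap.
- clamp_mid (a point): Steel T-bolt clamp lying flat: round band 66 mm outside diameter, 20 mm high, bolt at the back (reaching 46 mm back, 31 mm to either side); this point is the band's centre, half-way up. 0.16 kg, loose. The other middle thing of the row. The free gap between tee and clamp (centre distance less 71 mm) is 41 to 49 mm at the start.
- plug: Green plastic drain plug, 60 mm diameter, 36 mm high, standing at the left end of the row; origin at the centre of its underside. Loose.
- nut: Chrome hex compression nut, about 60 mm across corners, 30 mm high, standing at the right end of the row; origin at the centre of its underside. Loose.

How it is judged:
By the outcome, as a careful person would: the job done as asked, in the order asked, and still so for the second after the job is handed in, with the robot touching nothing.
It also fails if it takes over 58 s, if anything falls off the work surface, if the arm or the gripper's body presses on something with over 40 N, if the wrist force passes 120 N, or if a joint passes its speed limit or range.

### The arm

A 6-joint arm with a two-finger parallel gripper is mounted at the origin on the work surface. World frame = base frame: x ahead of the robot, y to its left, z up, the work surface at z = 0. Lengths are in m, angles in rad, forces in N, time in s.
With the tool pointing down it reaches from about 0.3 to 0.775 m from the base axis. Payload 14.6 kg.
Tool frame: the origin (TCP) lies at the very end of the fingers, on their centre line; the grasp point (between the pads) lies 19 mm behind it (pinch_z is the distance from the TCP to the grasp point, in m); z points along the fingers, y is the direction in which the jaws open and shut (so a half turn about z gives the same grasp; the last joint's range is limited). The gripper opens to 94 mm and grips with 3 to 60 N. Pads are 16 mm wide; open, the fingers measure 119 mm over their backs; the gripper's body (75 mm by 177 mm) begins 78 mm behind the grasp point.
Start: joints at [1.123, 0.3, 1.521, -0, 1.321, -0.067], TCP at [0.204, 0.511, 0.178] pointing down, gripper open.
Joint ranges: [-3.03, 3.03], [-0.79, 2.21], [0.23, 2.52], [-1.04, 4.18], [0, 3.07], [-2.55, 2.55]. Speed limits (rad/s): [2.22, 2.22, 2.57, 3.14, 3.14, 3.14].

### API

Orientations are given as [roll, pitch, yaw] about the fixed x, y, z axes, in that order (R = Rz(yaw) Ry(pitch) Rx(roll)).
In Python, from station import get_obs, camera, hand_in, pinch_z gives the robot as it stands.
- The arm moves only by the tool servo_tool, never from a script. Its argument "moves" is a list that holds one entry, the list of rows, each a list of 7 numbers: the turn, a rotation vector about the tool's x, y, z normalised to -1 to 1, where 1 is pi/2 rad, then the shift along the tool's x, y, z normalised to -1 to 1, where 1 is 500 mm, then the closure, from 0 (fully open) to 1 (shut). In form: [[[rx, ry, rz, x, y, z, hand], ...]]. A call has 1 to 12 rows; each row is the pose to reach, as a shift and turn from the pose measured when the call began, along the tool's axes at that moment; what a row does not reach only later rows make up. A row lasts 1/12 s, in which the tool goes at most 41.7 mm and 7.16 degrees, less where a joint would pass 70% of its speed; a pose out of reach is approached as far as the arm can. A call with a number of a shift or a turn outside -1 to 1 is refused whole. A call with a gripper value outside its range is refused whole. The fingers move at their own pace and stop on an object; "squeeze" is the grip in N (left out, the last holds). Time passes only in rows, so rows that repeat a pose let the fingers close. It gives the time, the measured TCP pose, the force and the opening at its end, in the units of the state.
- get_obs(): the state, without advancing time (a new reading comes with each control period).
- camera(name): name is "side" or "top" or "wrist"; returns a dict with "color" (400x640x3 uint8, red, green, blue), "intrinsics" (3x3 intrinsics, pixels), "rvec" (rotation vector, rad) and "tvec" (3), from world to camera coordinates, as OpenCV has them. Camera axes: x right, y down, z forward; pixel columns grow to the right and rows downward; lengths in m; the calibration is good to about 2 mm. A picture is of the moment at which its call begins. There is no depth.
- hand_in(): hands the job in, once; it reports no verdict.
The state is a dict: "time_s": time; "qpos": joint angles; "joint_vel": joint speeds; "tau": joint torques, N m; "ee_pos": TCP position; "eef_rot": TCP orientation; "force": force on the tool from outside, world axes, zero at the start; "moment": the same for the moment, N m; "grip_width": finger opening in m.
Only numpy, scipy, OpenCV 4.12 (cv2) and the standard library are available. Lean on these libraries where they do the work, as an engineer would, in place of code of your own. Each camera call takes 0.05 s, during which the arm holds its last target.

## Working session

There is one attempt and no reset: what is moved stays moved. The work goes in short steps, Python scripts to look and compute and a tool call to move; the robot and the scene stay as the last step left them, time stands still between calls to the robot, and variables do not carry over. Pictures are saved under pics/ and viewed, and the job is handed in when it is done.

Besides the shell and the picture viewer there is one more tool, called after "Request:" by a JSON object that holds its "name" and its "arguments". servo_tool: Moves the arm, as the interface text tells. Scaled input: -1 to 1 covers 500 mm each way for a shift and pi/2 rad each way for a turn. Its arguments: {"type":"object","properties":{"moves":{"type":"array"},"squeeze":{"type":"number"}},"required":["moves"]}

```bash
ls; mkdir -p pics; cat > h.py <<'E'
import numpy as np, cv2
from scipy.spatial.transform import Rotation as R
from station import get_obs, camera, hand_in, pinch_z
def snap(n,f):
    c=camera(n); cv2.imwrite('pics/'+f+'.png',cv2.cvtColor(np.asarray(c['color']),cv2.COLOR_RGB2BGR))
    np.savez('pics/'+f+'.npz',K=c['intrinsics'],r=c['rvec'],t=c['tvec']); return c
def toworld(f,uv,z):
    d=np.load('pics/'+f+'.npz'); M=cv2.Rodrigues(d['r'])[0]; t=d['t'].reshape(3)
    o=-M.T@t; out=[]
    for (u,v) in uv:
        ray=M.T@np.linalg.inv(d['K'])@np.array([u,v,1.]); s=(z-o[2])/ray[2]; out.append(o+s*ray)
    return np.array(out)
def proj(f,P):
    d=np.load('pics/'+f+'.npz'); return cv2.projectPoints(np.array(P,float).reshape(-1,1,3),d['r'],d['t'],d['K'],None)[0].reshape(-1,2)
E
python3 - <<'E'
from h import *
for n in('side','top','wrist'): 
    c=snap(n,n+'0'); print(n,np.asarray(c['intrinsics']).tolist(),c['rvec'],c['tvec'])
print(get_obs(),pinch_z)
E
```

```text
pics
side [[387.5239999784205, 0.0, 311.060955517452], [0.0, 387.5239999784205, 189.84054815176623], [0.0, 0.0, 1.0]] [ 1.99735647 -0.79401367  0.46151738] [-0.385608    0.26208816  0.66328995]
top [[508.2670563806596, 0.0, 323.57480479891274], [0.0, 508.2670563806596, 191.17176123096877], [0.0, 0.0, 1.0]] [ 2.14326787 -2.08931622  0.2081092 ] [0.00883631 0.56172163 1.09053855]
wrist [[316.11242093176395, 0.0, 320.91421559844986], [0.0, 316.11242093176395, 199.87580184674482], [0.0, 0.0, 1.0]] [-2.39471985 -1.6209715  -0.2336402 ] [-0.54849651 -0.02983098  0.39156598]
{'time_s': 0.15, 'qpos': array([ 1.12340292e+00,  3.00326311e-01,  1.52145246e+00, -1.20342237e-05,
        1.32069687e+00, -6.65687746e-02]), 'joint_vel': array([ 1.96938420e-03, -4.37248890e-04, -1.40496148e-03,  1.61256769e-04,
       -9.76004891e-05,  1.28716185e-03]), 'tau': array([-1.65085763e-03, -5.31959510e+01, -3.52824426e+01,  7.07039936e-02,
        2.36240798e-02, -1.77464972e-05]), 'ee_pos': array([0.20431767, 0.51039332, 0.17792017]), 'eef_rot': array([-3.14071085e+00, -4.71044342e-05,  2.76077099e+00]), 'force': array([ 0.96639642, -0.09477562, -0.86238124]), 'moment': array([ 0.06891232,  0.06389975, -0.03523958]), 'grip_width': 0.09411685843573969} 0.0188
```

View pics/top0.png

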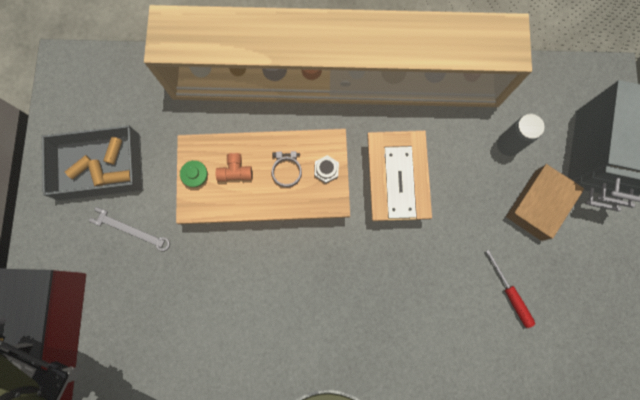

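View pics/side0.png

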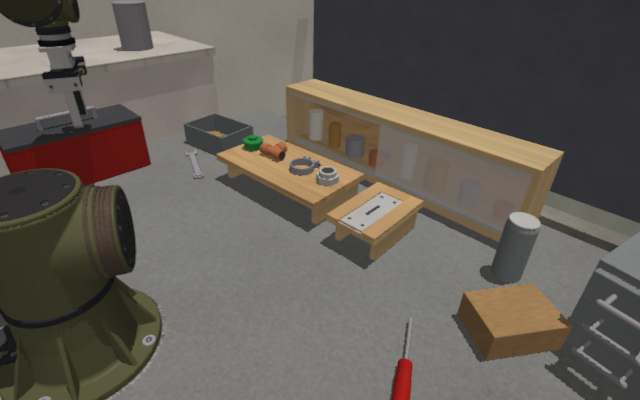

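View pics/wrist0.png

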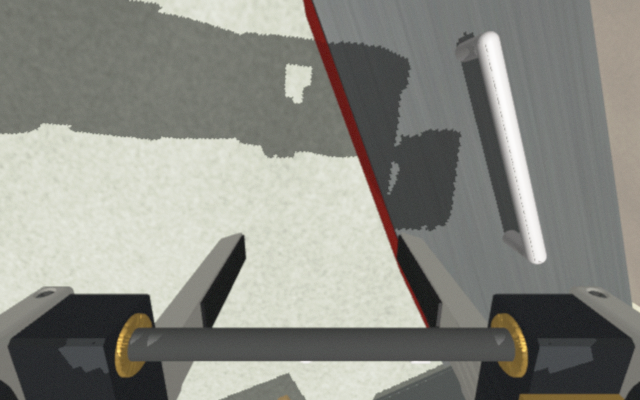

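The top view shows the row shelf (px 177–350 × 130–222), with plug (194,174), tee (234,170), clamp (287,170) and nut (327,169). The board is at px 368–432 × 131–220, with the plate in it. I'll zoom in next to measure.

```bash
python3 - <<'E'
from h import *
im=cv2.imread('pics/top0.png')
cv2.imwrite('pics/top0a.png',cv2.resize(im[120:230,170:350],None,fx=4.4,fy=4.4,interpolation=cv2.INTER_CUBIC))
cv2.imwrite('pics/top0b.png',cv2.resize(im[125:225,360:440],None,fx=6,fy=6,interpolation=cv2.INTER_CUBIC))
E
```

```text
(no output)
```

View pics/top0a.png

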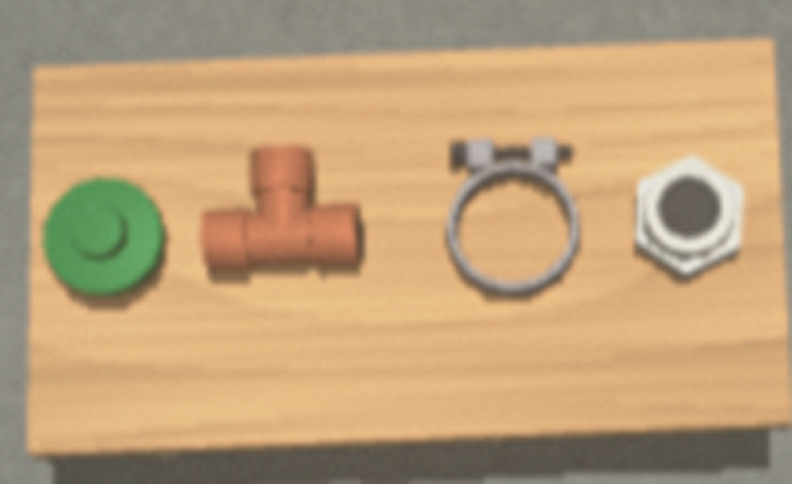

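View pics/top0b.png

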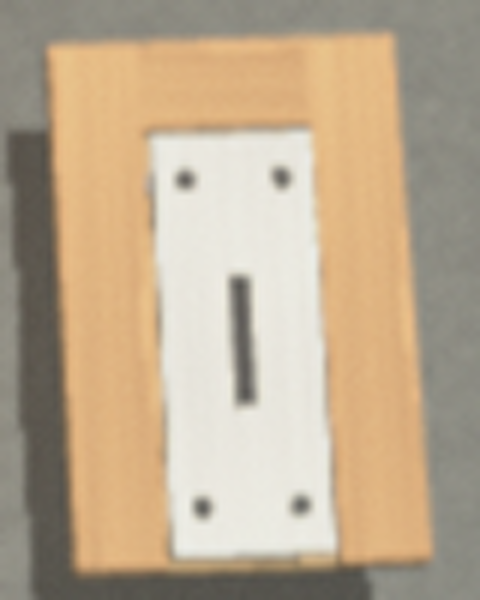

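```bash
python3 - <<'E'
from h import *
a=lambda p:[(170+x/4.4-.4,120+y/4.4-.4) for x,y in p]
b=lambda p:[(360+x/6-.42,125+y/6-.42) for x,y in p]
np.set_printoptions(precision=4,suppress=True)
W=lambda p,z:toworld('top0',p,z)[:,:2]
s=W(a([(33,66),(774,40),(27,455),(790,427)]),.08); print('shelf BL BR FL FR\n',s)
print(np.linalg.norm(s[2]-s[3]),np.linalg.norm(s[0]-s[2]),'yaw', [np.degrees(np.arctan2(d[1],d[0])) for d in (s[2]-s[3],s[0]-s[1],s[0]-s[2],s[1]-s[3])])
q=W(b([(47,44),(393,34),(76,573),(433,557)]),.08); print('board\n',q)
print(np.linalg.norm(q[2]-q[3]),np.linalg.norm(q[0]-q[2]),'yaw', [np.degrees(np.arctan2(d[1],d[0])) for d in (q[2]-q[3],q[0]-q[1],q[0]-q[2],q[1]-q[3])])
p=W(b([(150,131),(310,129),(173,560),(337,556)]),.08); print('plate\n',p,p.mean(0),np.linalg.norm(p[0]-p[2]),np.linalg.norm(p[0]-p[1]))
print('plug',W(a([(100,232)]),.116)); print('tee ends/axis',W(a([(203,243),(361,236),(282,147)]),.096))
print('clamp band L,R,top,bottom',W(a([(447,228),(579,228),(513,165),(513,297)]),.1))
print('bolt ends',W(a([(452,153),(570,153)]),.09))
print('nut',W(a([(689,207)]),.11),W(a([(637,225),(742,225)]),.1))
E
```

```text
shelf BL BR FL FR
 [[ 0.6782  0.3568]
 [ 0.7019 -0.0229]
 [ 0.4775  0.3433]
 [ 0.5011 -0.0343]]
0.3782673541345892 0.20114178814828215 yaw [np.float64(93.58355600600953), np.float64(93.56889409837869), np.float64(3.8557912603054505), np.float64(3.235768801549231)]
board
 [[ 0.6955 -0.0725]
 [ 0.7028 -0.2029]
 [ 0.4949 -0.0848]
 [ 0.504  -0.2147]]
0.13022262149428382 0.20103369743147798 yaw [np.float64(94.0473830000304), np.float64(93.19593622168748), np.float64(3.4922451232273937), np.float64(3.3995649941098383)]
plate
 [[ 0.6625 -0.1114]
 [ 0.6648 -0.1713]
 [ 0.5005 -0.12  ]
 [ 0.5035 -0.1797]] [ 0.5828 -0.1456] 0.1621832466510236 0.05994683045950583
plug [[0.5833 0.306 ]]
tee ends/axis [[0.5837 0.2598]
 [0.5893 0.1815]
 [0.6341 0.2235]]
clamp band L,R,top,bottom [[0.5935 0.1384]
 [0.5952 0.0729]
 [0.6266 0.107 ]
 [0.5594 0.1043]]
bolt ends [[0.6348 0.1388]
 [0.6363 0.0793]]
nut [[0.6048 0.0186]] [[ 0.5974  0.0442]
 [ 0.5988 -0.0079]]
```

```bash
cat >> h.py <<'E'
np.set_printoptions(precision=4,suppress=True)
SY=np.radians(3.57); SO=np.array([.4893,.1545,.08])
BY=np.radians(3.5); BO=np.array([.4995,-.1498,.08])
def fr(o,yaw,p): c,s=np.cos(yaw),np.sin(yaw); return o+np.array([c*p[0]-s*p[1],s*p[0]+c*p[1],p[2]])
def shelf(*p): return fr(SO,SY,p)
def board(*p): return fr(BO,BY,p)
def delta(pos,yaw):
    o=get_obs(); M=R.from_euler('xyz',o['eef_rot']); T=R.from_euler('xyz',[np.pi,0,yaw])
    print('t',o['time_s'],'pos',o['ee_pos'],'rot',o['eef_rot'],'F',o['force'],'w',o['grip_width'])
    print('target',pos,'norm rot',(M.inv()*T).as_rotvec()/(np.pi/2),'shift',M.inv().apply(np.array(pos)-o['ee_pos'])/.5)
E
python3 - <<'E'
from h import *
delta(shelf(.104,0,.08),SY+np.pi)
E
```

```text
t 0.15 pos [0.2043 0.5104 0.1779] rot [-3.1407 -0.      2.7608] F [ 0.9664 -0.0948 -0.8624] w 0.09411685843573969
target [0.5931 0.161  0.16  ] norm rot [-0.0005 -0.0002 -0.2821] shift [-0.9816 -0.3597  0.0361]
```

Request:
{"name": "servo_tool", "arguments": {"moves": [[[0,0,-0.282,-0.98,-0.36,0.036,1],[0,0,-0.282,-0.98,-0.36,0.036,1],[0,0,-0.282,-0.98,-0.36,0.036,1],[0,0,-0.282,-0.98,-0.36,0.036,1],[0,0,-0.282,-0.98,-0.36,0.036,1],[0,0,-0.282,-0.98,-0.36,0.036,1],[0,0,-0.282,-0.98,-0.36,0.036,1],[0,0,-0.282,-0.98,-0.36,0.036,1],[0,0,-0.282,-0.98,-0.36,0.036,1],[0,0,-0.282,-0.98,-0.36,0.036,1],[0,0,-0.282,-0.98,-0.36,0.036,1],[0,0,-0.282,-0.98,-0.36,0.036,1]]]}}

```text
time_s: 1.15
ee_pos: [0.5684, 0.182, 0.161]
eef_rot: [-3.141, -0.001, -3.08]
force: [1.1, 0.5, -0.2]
grip_width: 0.0179
```

```bash
python3 - <<'E'
from h import *
delta(shelf(.104,0,.08),SY+np.pi)
E
```

```text
t 1.15 pos [0.5684 0.182  0.161 ] rot [-3.1408 -0.0007 -3.0796] F [ 1.0631  0.4844 -0.2345] w 0.01790305109568246
target [0.5931 0.161  0.16  ] norm rot [-0.0005 -0.0004 -0.0002] shift [-0.0467 -0.045   0.0021]
```

Request:
{"name": "servo_tool", "arguments": {"moves": [[[0,0,0,-0.047,-0.045,0.002,1],[0,0,0,-0.047,-0.045,0.002,1],[0,0,0,-0.047,-0.045,0.002,1],[0,0,0,-0.047,-0.045,0.002,1],[0,0,0,-0.047,-0.045,0.002,1],[0,0,0,-0.047,-0.045,0.002,1]]]}}

```text
time_s: 1.65
ee_pos: [0.5927, 0.162, 0.1603]
eef_rot: [-3.141, -0.0, -3.078]
force: [-0.6, -0.6, 1.2]
grip_width: 0.0009
```

```bash
python3 - <<'E'
from h import *
delta(shelf(.104,0,.006),SY+np.pi)
snap('wrist','wrist1'); snap('side','side1')
print(proj('wrist1',[shelf(.104,0,0),shelf(.104,.0218,.016),shelf(.104,-.0222,.01)]))
E
```

```text
t 1.65 pos [0.5927 0.162  0.1603] rot [-3.1409 -0.0004 -3.0781] F [-0.6036 -0.5636  1.1923] w 0.0008586067930972177
target [0.5931 0.161  0.086 ] norm rot [-0.0004 -0.0003  0.0007] shift [-0.0008 -0.002   0.1486]
[[321.0074 198.8134]
 [345.4345 203.8954]
 [296.5942 201.8694]]
```

View pics/wrist1.png

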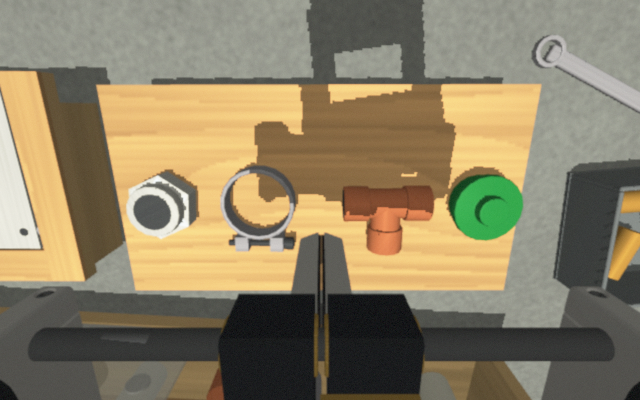

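The wrist view shows the tee's near end at px (343,204) and the clamp's band edge at (295,200). Both match my predictions within 2 px, so I'll descend into the gap.

Request:
{"name": "servo_tool", "arguments": {"moves": [[[0,0,0,-0.001,-0.002,0.07,1],[0,0,0,-0.001,-0.002,0.12,1],[0,0,0,-0.001,-0.002,0.14,1],[0,0,0,-0.001,-0.002,0.149,1],[0,0,0,-0.001,-0.002,0.149,1],[0,0,0,-0.001,-0.002,0.149,1]]]}}

```text
time_s: 2.25
ee_pos: [0.594, 0.1611, 0.0873]
eef_rot: [-3.141, 0.001, -3.078]
force: [-1.2, -1.0, -0.3]
grip_width: 0.0005
```

```bash
python3 - <<'E'
from h import *
delta(shelf(.104,-.002,.006),SY+np.pi)
snap('wrist','wrist2')
E
```

```text
t 2.25 pos [0.594  0.1611 0.0873] rot [-3.1412  0.0015 -3.0781] F [-1.2438 -1.0045 -0.2702] w 0.00046686638674748487
target [0.5932 0.159  0.086 ] norm rot [-0.0003  0.0009  0.0008] shift [ 0.0019 -0.004   0.0026]
```

View pics/wrist2.png

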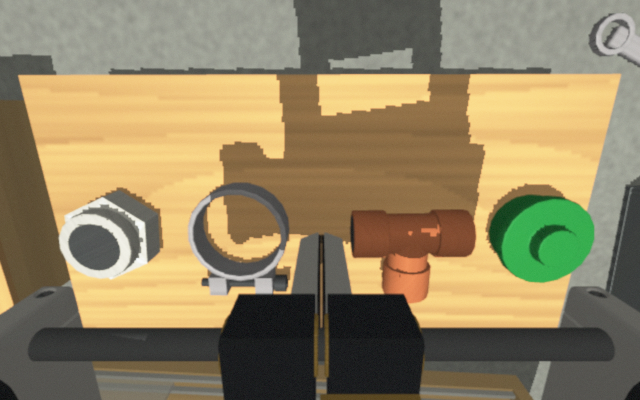

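Request:
{"name": "servo_tool", "arguments": {"moves": [[[0,0,0,0.002,-0.004,0.002,0.92],[0,0,0,0.002,-0.004,0.002,0.87],[0,0,0,0.002,-0.004,0.002,0.84],[0,0,0,0.002,-0.004,0.002,0.82],[0,0,0,0.002,-0.004,0.002,0.8],[0,0,0,0.002,-0.004,0.002,0.78],[0,0,0,0.002,-0.004,0.002,0.76],[0,0,0,0.002,-0.004,0.002,0.74],[0,0,0,0.002,-0.004,0.002,0.72],[0,0,0,0.002,-0.004,0.002,0.7],[0,0,0,0.002,-0.004,0.002,0.68],[0,0,0,0.002,-0.004,0.002,0.66]]], "squeeze": 20}}

```text
time_s: 3.3
ee_pos: [0.5933, 0.159, 0.0865]
eef_rot: [-3.141, 0.002, -3.078]
force: [0.2, -0.1, -0.4]
grip_width: 0.0316
```

```bash
python3 - <<'E'
from h import *
delta(shelf(.104,-.002,.006),SY+np.pi)
snap('wrist','wrist3')
E
```

```text
t 3.3 pos [0.5933 0.159  0.0865] rot [-3.1412  0.0019 -3.0782] F [ 0.2136 -0.051  -0.3937] w 0.03155151161617696
target [0.5932 0.159  0.086 ] norm rot [-0.0002  0.0012  0.0007] shift [0.0001 0.     0.0009]
```

View pics/wrist3.png

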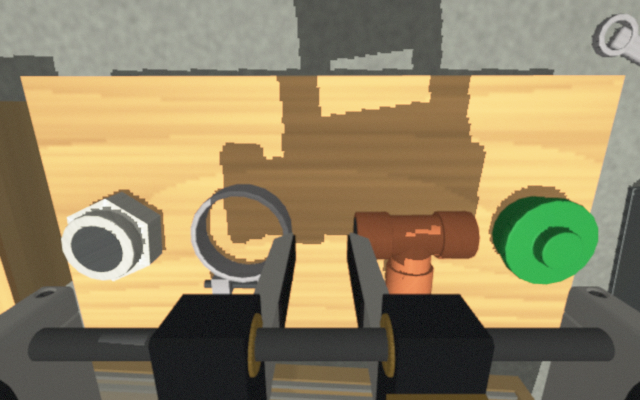

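```bash
python3 - <<'E'
from h import *
o=get_obs();M=R.from_euler('xyz',o['eef_rot'])
P=[o['ee_pos']+M.apply(v) for v in ([0,0,0],[.008,.0158,0],[-.008,.0158,0],[.008,.0283,0],[-.008,.0283,0],[0,.028,-.02])]
print(proj('wrist3',P))
d=np.load('pics/wrist3.npz');print(-cv2.Rodrigues(d['r'])[0].T@d['t'].reshape(3))
print(proj('wrist3',[shelf(.101,.0218,.016),shelf(.101,-.0222,.01),shelf(.101,.0218,0)]))
snap('side','side3');snap('top','top3')
im=cv2.imread('pics/side3.png');cv2.imwrite('pics/side3a.png',cv2.resize(im[110:220,210:380],None,fx=4.5,fy=4.5,interpolation=cv2.INTER_CUBIC))
E
```

```text
[[322.3319 230.8058]
 [345.2775 220.0042]
 [344.7819 241.3964]
 [363.4229 220.0077]
 [362.5553 241.401 ]
 [366.4957 242.7317]]
[0.5098 0.153  0.2912]
[[358.2289 231.9939]
 [292.8113 228.5321]
 [355.7224 223.376 ]]
```

View pics/side3a.png

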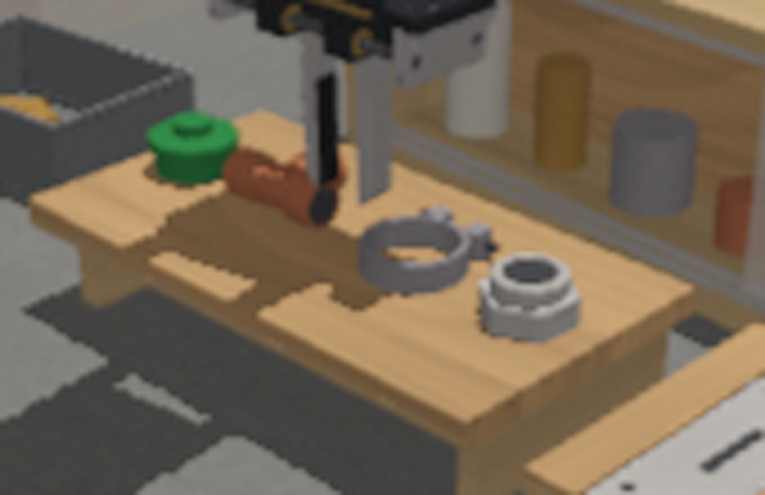

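View pics/top3.png

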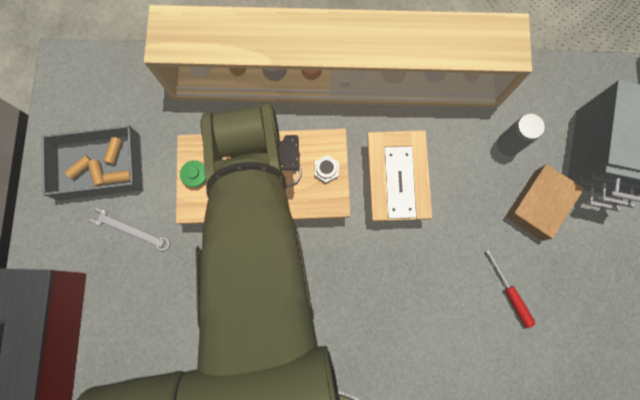

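```bash
python3 - <<'E'
from h import *
o=get_obs();M=R.from_euler('xyz',o['eef_rot'])
P=[o['ee_pos']+M.apply(v) for v in ([0,0,0],[.008,.0158,0],[.008,-.0158,0],[-.008,-.0158,0],[.008,-.0158-.0125,0],[-.008,-.0158-.0125,0])]
p=proj('side3',P);print((p-[210,110])*4.5)
q=proj('side3',[shelf(.101,.0218,0),shelf(.101,.0218,.016),shelf(.101,-.0222,.01)]);print((q-[210,110])*4.5)
im=cv2.imread('pics/side3.png');c=cv2.resize(im[130:170,260:330],None,fx=10,fy=10,interpolation=cv2.INTER_CUBIC)
for a in (p-[260,130])*10: cv2.circle(c,tuple(int(v) for v in a),4,(255,0,255),-1)
for a in (q-[260,130])*10: cv2.circle(c,tuple(int(v) for v in a),4,(255,255,0),-1)
cv2.imwrite('pics/side3b.png',c)
im=cv2.imread('pics/wrist3.png');c=cv2.resize(im[190:280,260:400],None,fx=5,fy=5,interpolation=cv2.INTER_CUBIC)
for a in (proj('wrist3',P)-[260,190])*5: cv2.circle(c,tuple(int(v) for v in a),4,(255,0,255),-1)
cv2.imwrite('pics/wrist3b.png',c)
E
```

```text
[[347.8172 227.9036]
 [320.5407 224.1269]
 [356.6178 240.4286]
 [375.3011 231.7089]
 [371.2348 247.0335]
 [389.9057 238.1912]]
[[317.7575 226.8464]
 [316.973  203.6426]
 [367.4247 234.8778]]
```

View pics/side3b.png

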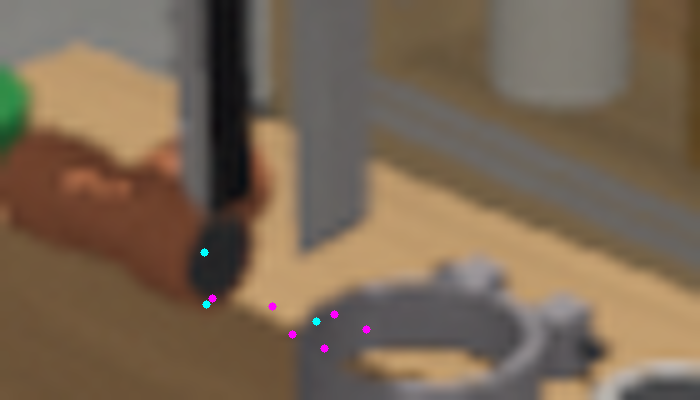

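View pics/wrist3b.png

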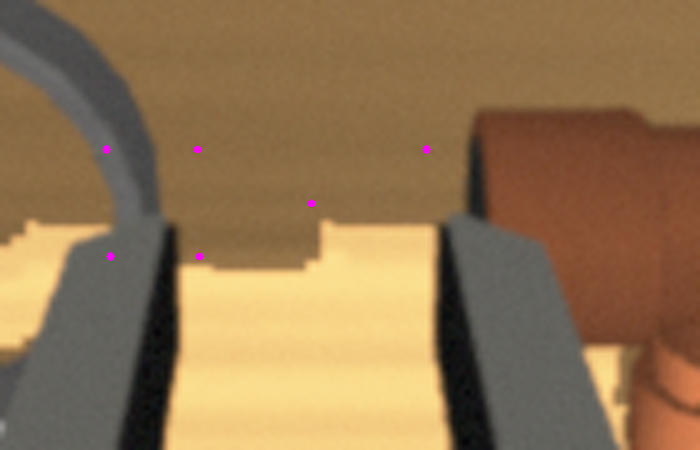

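```bash
python3 - <<'E'
from h import *
def P(f): 
    d=np.load('pics/'+f+'.npz'); return d['K']@np.c_[cv2.Rodrigues(d['r'])[0],d['t'].reshape(3)]
def tri(a,b):
    X=cv2.triangulatePoints(P('side3'),P('wrist3'),np.array(a,float).reshape(2,1),np.array(b,float).reshape(2,1));X=(X[:3]/X[3]).ravel()
    print(X,proj('side3',X),proj('wrist3',X)); return X
o=get_obs();M=R.from_euler('xyz',o['eef_rot'])
for b in ((275,239),(283,236),(293,235)):
    X=tri((290,155.2),b); print('tool',M.inv().apply(X-o['ee_pos']))
# sanity tee near-end top
X=tri((280.7,155),(358,213))
E
python3 - <<'E'
import cv2
im=cv2.imread('pics/side3.png');cv2.imwrite('pics/side3c.png',cv2.resize(im[90:175,235:335],None,fx=7,fy=7,interpolation=cv2.INTER_NEAREST))
E
```

```text
[0.5837 0.1321 0.1175] [[290.907  154.7058]] [[278.2966 232.9962]]
tool [ 0.0112 -0.0262 -0.031 ]
[0.5848 0.1355 0.115 ] [[290.3947 154.9969]] [[284.4432 233.4544]]
tool [ 0.0099 -0.0229 -0.0285]
[0.5872 0.1403 0.1118] [[289.9206 155.2387]] [[292.7097 235.4976]]
tool [ 0.0072 -0.0183 -0.0253]
[0.5799 0.1771 0.1004] [[279.1598 155.4029]] [[351.97  221.317]]
```

View pics/side3c.png

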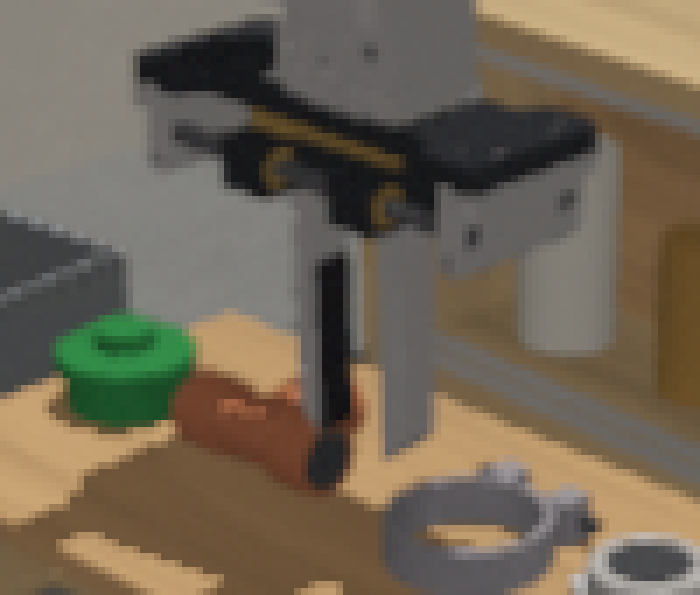

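The fingertips visibly end about 25 mm above the reported TCP, and both the side and wrist cameras agree on this. The fingers also opened without moving anything. I'll close them, then descend slowly while watching the force, so I know the true tip height.

Request:
{"name": "servo_tool", "arguments": {"moves": [[[0,0,0,0,0,0,1],[0,0,0,0,0,0,1],[0,0,0,0,0,0,1],[0,0,0,0,0,0.006,1],[0,0,0,0,0,0.012,1],[0,0,0,0,0,0.018,1],[0,0,0,0,0,0.024,1],[0,0,0,0,0,0.028,1],[0,0,0,0,0,0.03,1],[0,0,0,0,0,0.03,1]]]}}

```text
time_s: 4.28
ee_pos: [0.5932, 0.1589, 0.0712]
eef_rot: [-3.141, 0.002, -3.078]
force: [0.2, -0.4, -0.5]
grip_width: 0.0004
```

```bash
python3 - <<'E'
from h import *
delta(shelf(.104,-.002,.006),SY+np.pi)
snap('side','side4')
im=cv2.imread('pics/side4.png');cv2.imwrite('pics/side4c.png',cv2.resize(im[90:175,235:335],None,fx=7,fy=7,interpolation=cv2.INTER_NEAREST))
E
```

```text
t 4.2833 pos [0.5932 0.1589 0.0712] rot [-3.1412  0.0016 -3.0782] F [ 0.2416 -0.4043 -0.5256] w 0.00040655288688130117
target [0.5932 0.159  0.086 ] norm rot [-0.0003  0.001   0.0007] shift [-0.0001  0.0001 -0.0296]
```

View pics/side4c.png

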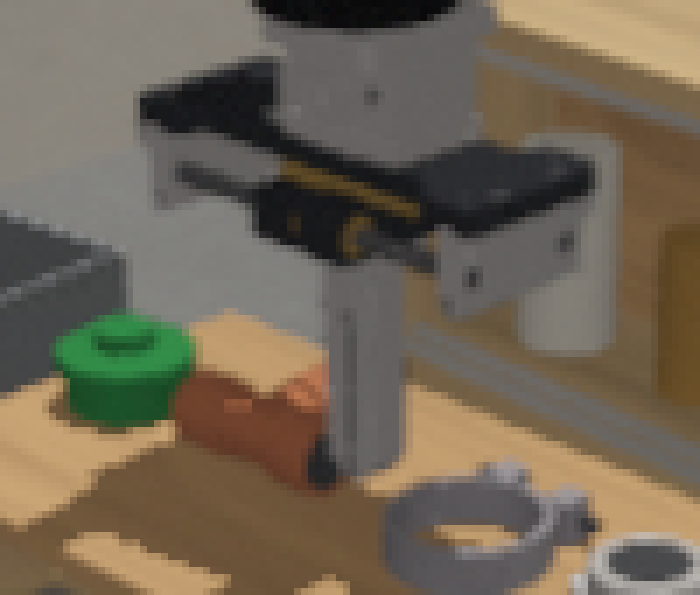

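Request:
{"name": "servo_tool", "arguments": {"moves": [[[0,0,0,0,0,0.008,1],[0,0,0,0,0,0.014,1],[0,0,0,0,0,0.018,1],[0,0,0,0,0,0.02,1],[0,0,0,0,0,0.022,1],[0,0,0,0,0,0.024,1],[0,0,0,0,0,0.024,1]]]}}

```text
time_s: 4.92
ee_pos: [0.5932, 0.1589, 0.0592]
eef_rot: [-3.141, 0.002, -3.078]
force: [-0.1, -0.4, 0.6]
grip_width: 0.0002
```

Request:
{"name": "servo_tool", "arguments": {"moves": [[[0,0,0,0,0,0.002,1],[0,0,0,0,0,0.003,1],[0,0,0,0,0,0.004,1],[0,0,0,0,0,0.005,1],[0,0,0,0,0,0.006,1],[0,0,0,0,0,0.006,1]]]}}

```text
time_s: 5.42
ee_pos: [0.5932, 0.1589, 0.0562]
eef_rot: [-3.141, 0.002, -3.078]
force: [-0.0, -0.7, 0.0]
grip_width: 0.0007
```

Request:
{"name": "servo_tool", "arguments": {"moves": [[[0,0,0,0,0,0.001,1],[0,0,0,0,0,0.002,1],[0,0,0,0,0,0.003,1],[0,0,0,0,0,0.004,1],[0,0,0,0,0,0.004,1]]]}}

```text
time_s: 5.83
ee_pos: [0.5932, 0.1589, 0.054]
eef_rot: [-3.141, 0.001, -3.078]
force: [0.8, 0.2, 0.3]
grip_width: 0.0004
```

Request:
{"name": "servo_tool", "arguments": {"moves": [[[0,0,0,0,0,0.001,1],[0,0,0,0,0,0.002,1],[0,0,0,0,0,0.003,1],[0,0,0,0,0,0.003,1]]]}}

```text
time_s: 6.17
ee_pos: [0.5933, 0.159, 0.0532]
eef_rot: [-3.141, 0.002, -3.078]
force: [-3.2, -0.9, 5.7]
grip_width: 0.0006
```

```bash
python3 - <<'E'
from h import *
delta(shelf(.104,-.002,.006),SY+np.pi)
snap('side','side5')
im=cv2.imread('pics/side5.png');cv2.imwrite('pics/side5c.png',cv2.resize(im[120:170,255:325],None,fx=10,fy=10,interpolation=cv2.INTER_CUBIC))
E
```

```text
t 6.1667 pos [0.5933 0.159  0.0532] rot [-3.1412  0.0017 -3.0781] F [-3.1919 -0.8782  5.6925] w 0.0005693645937839244
target [0.5932 0.159  0.086 ] norm rot [-0.0003  0.0011  0.0007] shift [-0.0001  0.     -0.0656]
```

View pics/side5c.png

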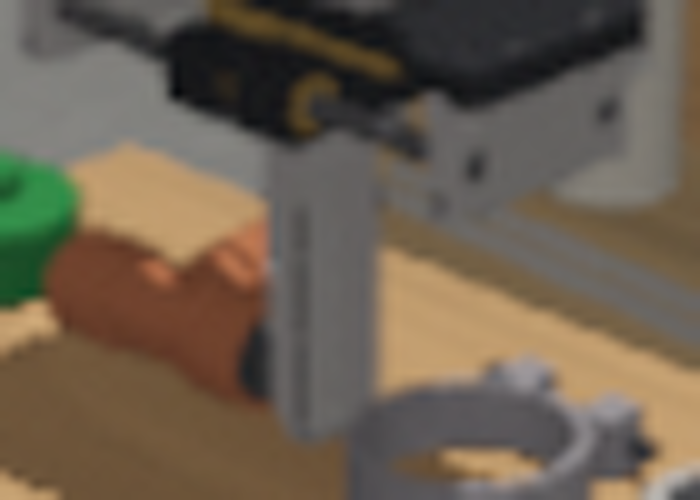

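Contact came at reported z ≈ 0.0535, so the true tip is reported z + 26.5 mm, with stiffness around 8 N/mm. I'll raise 4 mm and spread the fingers.

Request:
{"name": "servo_tool", "arguments": {"moves": [[[0,0,0,0,0,-0.008,0.95],[0,0,0,0,0,-0.008,0.88],[0,0,0,0,0,-0.008,0.84],[0,0,0,0,0,-0.008,0.82],[0,0,0,0,0,-0.008,0.8],[0,0,0,0,0,-0.008,0.78],[0,0,0,0,0,-0.008,0.76],[0,0,0,0,0,-0.008,0.74],[0,0,0,0,0,-0.008,0.72],[0,0,0,0,0,-0.008,0.7],[0,0,0,0,0,-0.008,0.68],[0,0,0,0,0,-0.008,0.66]]]}}

```text
time_s: 7.22
ee_pos: [0.5932, 0.1589, 0.0571]
eef_rot: [-3.141, 0.002, -3.078]
force: [0.6, 0.0, 0.4]
grip_width: 0.0314
```

```bash
python3 - <<'E'
from h import *
delta(shelf(.104,-.002,.006-.0265),SY+np.pi)
snap('wrist','wrist6')
E
```

```text
t 7.2167 pos [0.5932 0.1589 0.0571] rot [-3.1411  0.0017 -3.0782] F [0.6081 0.0381 0.4043] w 0.03144491470922505
target [0.5932 0.159  0.0595] norm rot [-0.0003  0.0011  0.0007] shift [-0.      0.0001 -0.0047]
```

View pics/wrist6.png

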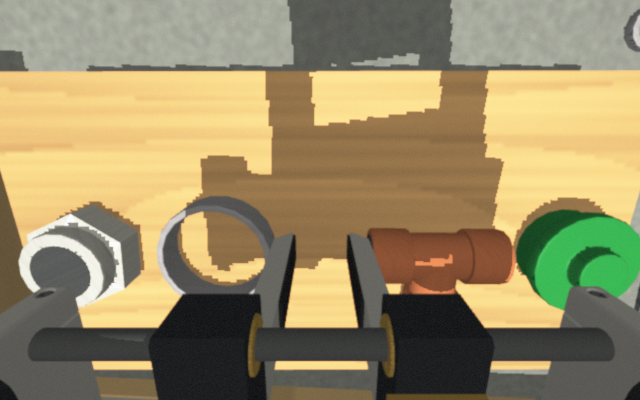

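Request:
{"name": "servo_tool", "arguments": {"moves": [[[0,0,0,0,0,0,0.64],[0,0,0,0,0,0,0.62],[0,0,0,0,0,0,0.6],[0,0,0,0,0,0,0.58],[0,0,0,0,0,0,0.565],[0,0,0,0,0,0,0.55],[0,0,0,0,0,0,0.54],[0,0,0,0,0,0,0.53],[0,0,0,0,0,0,0.53]]]}}

```text
time_s: 8.02
ee_pos: [0.5932, 0.1589, 0.0572]
eef_rot: [-3.141, 0.002, -3.078]
force: [-0.5, -0.2, 0.2]
grip_width: 0.0442
```

```bash
python3 - <<'E'
from h import *
delta(shelf(.104,-.002,.006-.0265),SY+np.pi)
snap('wrist','wrist7')
im=cv2.imread('pics/wrist7.png');cv2.imwrite('pics/wrist7b.png',cv2.resize(im[170:320],(800,188)))
snap('side','side7')
im=cv2.imread('pics/side7.png');cv2.imwrite('pics/side7c.png',cv2.resize(im[120:200,230:345],None,fx=6.5,fy=6.5,interpolation=cv2.INTER_CUBIC))
E
```

```text
t 8.0167 pos [0.5932 0.1589 0.0572] rot [-3.1411  0.0017 -3.0782] F [-0.4749 -0.1546  0.2147] w 0.044187052644446036
target [0.5932 0.159  0.0595] norm rot [-0.0003  0.0011  0.0007] shift [-0.      0.0001 -0.0047]
```

View pics/wrist7.png

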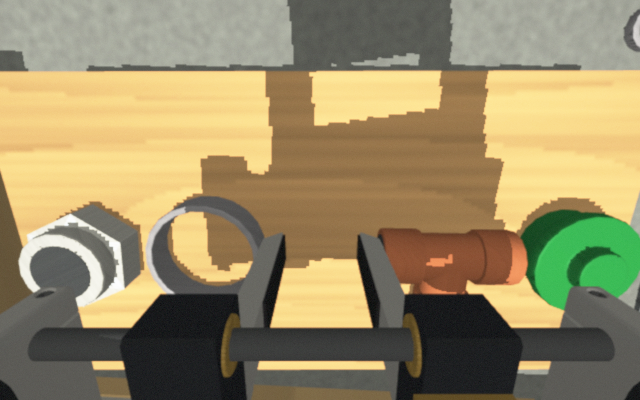

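View pics/side7c.png

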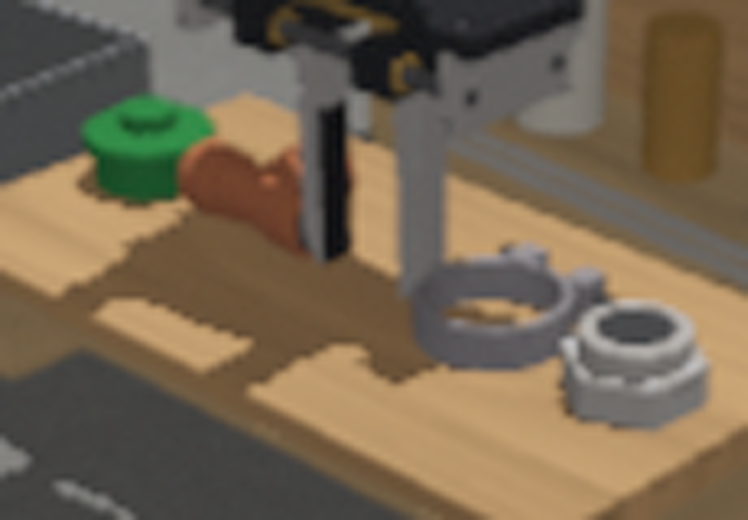

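Request:
{"name": "servo_tool", "arguments": {"moves": [[[0,0,0,0,-0.001,0,0.52],[0,0,0,0,-0.002,0,0.51],[0,0,0,0,-0.003,0,0.5],[0,0,0,0,-0.004,0,0.49],[0,0,0,0,-0.005,0,0.48],[0,0,0,0,-0.006,0,0.468],[0,0,0,0,-0.006,0,0.468],[0,0,0,0,-0.006,0,0.5],[0,0,0,0,-0.006,0,0.55],[0,0,0,0,-0.006,0,0.6],[0,0,0,0,-0.006,-0.1,0.7],[0,0,0,0,-0.006,-0.15,1]]]}}

```text
time_s: 9.12
ee_pos: [0.5926, 0.1558, 0.1326]
eef_rot: [-3.141, -0.001, -3.078]
force: [-0.1, -0.5, 1.9]
grip_width: 0.0277
```

```bash
python3 - <<'E'
from h import *
snap('wrist','wrist8')
# hover over plate press point: true tip z = .08+.03
delta(board(.110,0,.03-.0265),BY+np.pi)
E
```

```text
t 9.1667 pos [0.5956 0.1564 0.1407] rot [ 3.141   0.0102 -3.0781] F [-0.2135 -0.3639  6.8244] w 0.023744659566252314
target [ 0.6093 -0.1431  0.0835] norm rot [0.0004 0.0065 0.0015] shift [ 0.0118 -0.5996  0.114 ]
```

View pics/wrist8.png

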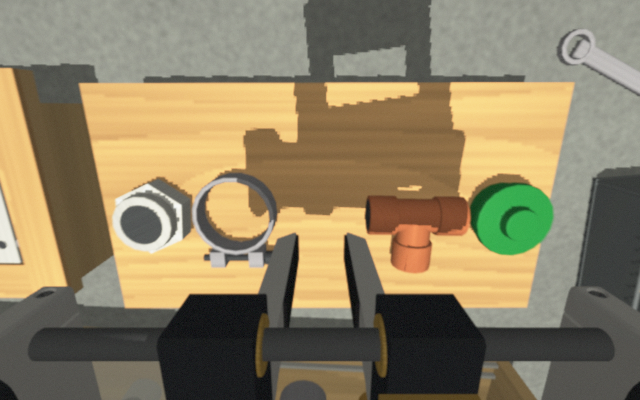

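The gap is now clearly wider and all four fittings are upright. The tee just touched the plug and nudged it. Next I'll go over the plate.

Request:
{"name": "servo_tool", "arguments": {"moves": [[[0,0.006,0,0.012,-0.6,0.03,1],[0,0.006,0,0.012,-0.6,0.03,1],[0,0.006,0,0.012,-0.6,0.03,1],[0,0.006,0,0.012,-0.6,0.03,1],[0,0.006,0,0.012,-0.6,0.03,1],[0,0.006,0,0.012,-0.6,0.03,1],[0,0.006,0,0.012,-0.6,0.03,1],[0,0.006,0,0.012,-0.6,0.03,1],[0,0.006,0,0.012,-0.6,0.05,1],[0,0.006,0,0.012,-0.6,0.07,1],[0,0.006,0,0.012,-0.6,0.07,1]]]}}

```text
time_s: 10.08
ee_pos: [0.6079, -0.1415, 0.1025]
eef_rot: [3.139, -0.003, -3.077]
force: [-0.0, 0.4, -0.4]
grip_width: 0.0005
```

```bash
python3 - <<'E'
from h import *
snap('top','top9')
im=cv2.imread('pics/top9.png')
cv2.imwrite('pics/top9a.png',cv2.resize(im[120:230,170:350],None,fx=4.4,fy=4.4,interpolation=cv2.INTER_CUBIC))
snap('wrist','wrist9')
delta(board(.110,0,.01-.0265),BY+np.pi)
E
```

```text
t 10.1833 pos [ 0.6088 -0.1416  0.1047] rot [ 3.1404 -0.0005 -3.0763] F [ 0.593   0.0091 -0.0967] w 0.00027118085631175305
target [ 0.6093 -0.1431  0.0635] norm rot [ 0.0008 -0.0003  0.0027] shift [-0.0008 -0.003   0.0825]
```

View pics/top9a.png

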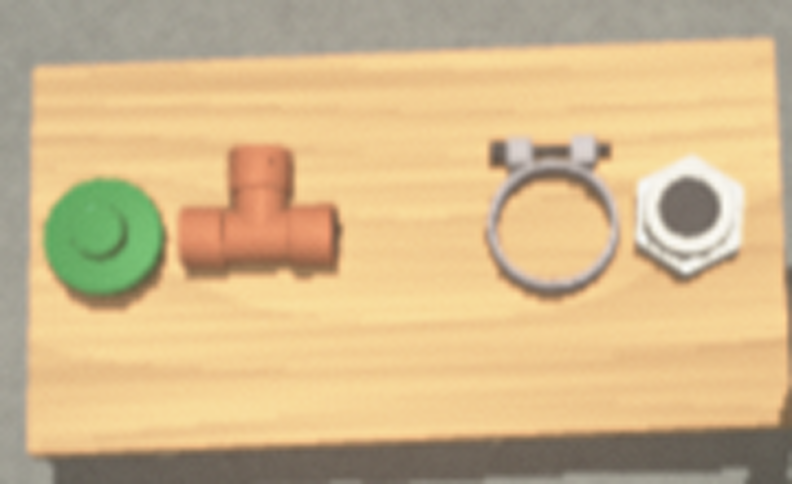

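View pics/wrist9.png

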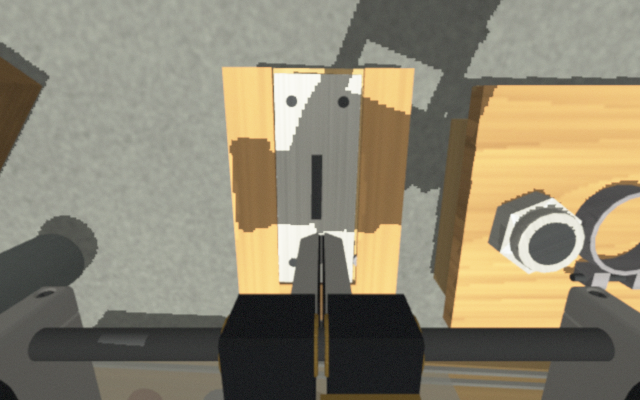

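The gap is about 150 crop px and the plug has not actually moved. Next I'll descend to the plate.

Request:
{"name": "servo_tool", "arguments": {"moves": [[[0,0,0.002,-0.001,-0.003,0.05,1],[0,0,0.002,-0.001,-0.003,0.08,1],[0,0,0.002,-0.001,-0.003,0.09,1],[0,0,0.002,-0.001,-0.003,0.096,1],[0,0,0.002,-0.001,-0.003,0.098,1],[0,0,0.002,-0.001,-0.003,0.1,1],[0,0,0.002,-0.001,-0.003,0.1,1]]], "squeeze": 20}}

```text
time_s: 10.77
ee_pos: [0.6098, -0.143, 0.0556]
eef_rot: [3.141, 0.001, -3.079]
force: [-0.1, -0.2, -0.6]
grip_width: 0.0005
```

Request:
{"name": "servo_tool", "arguments": {"moves": [[[0,0,0,0,0,0.003,1],[0,0,0,0,0,0.005,1],[0,0,0,0,0,0.006,1],[0,0,0,0,0,0.007,1],[0,0,0,0,0,0.007,1]]]}}

```text
time_s: 11.18
ee_pos: [0.6102, -0.1431, 0.0532]
eef_rot: [3.141, 0.002, -3.079]
force: [-2.4, 0.8, 7.7]
grip_width: 0.0005
```

Request:
{"name": "servo_tool", "arguments": {"moves": [[[0,0,0,0,0,0.003,1],[0,0,0,0,0,0.005,1],[0,0,0,0,0,0.0055,1],[0,0,0,0,0,0.0055,1],[0,0,0,0,0,0.0055,1]]]}}

```text
time_s: 11.6
ee_pos: [0.6113, -0.1433, 0.0531]
eef_rot: [-3.141, 0.005, -3.079]
force: [-4.6, 1.0, 18.9]
grip_width: 0.0001
```

Request:
{"name": "servo_tool", "arguments": {"moves": [[[0,0,0,0.003,0,0.0055,1],[0,0,0,0.006,0,0.0055,1],[0,0,0,0.009,0,0.0055,1],[0,0,0,0.012,0,0.0055,1],[0,0,0,0.015,0,0.0055,1],[0,0,0,0.018,0,0.0055,1],[0,0,0,0.02,0,0.0055,1],[0,0,0,0.02,0,0.0055,1]]]}}

```text
time_s: 12.27
ee_pos: [0.6035, -0.144, 0.0531]
eef_rot: [-3.139, 0.012, -3.079]
force: [2.9, 2.7, 15.2]
grip_width: 0.0004
```

```bash
python3 - <<'E'
from h import *
snap('wrist','wrist10')
print(get_obs()['force'])
im=cv2.imread('pics/wrist10.png');cv2.imwrite('pics/wrist10a.png',cv2.resize(im[40:300,180:440],None,fx=2.3,fy=2.3))
E
```

```text
[ 3.0009  2.7407 15.3416]
```

View pics/wrist10a.png

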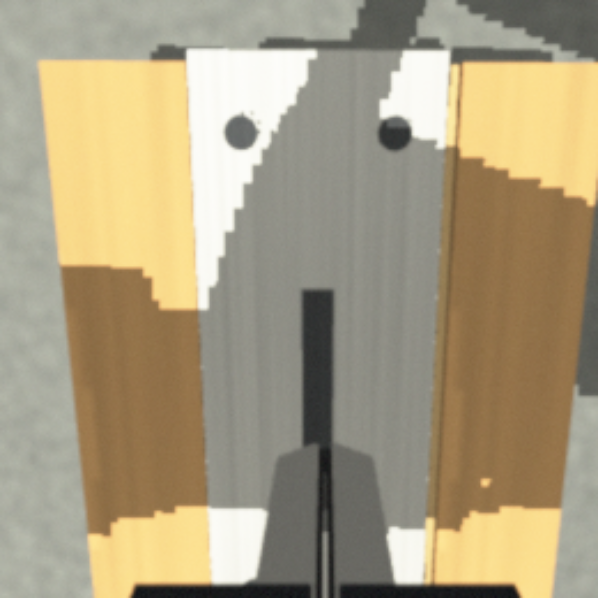

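Request:
{"name": "servo_tool", "arguments": {"moves": [[[0,0.004,0,0.004,0,0.006,1],[0,0.007,0,0.008,0,0.006,1],[0,0.007,0,0.012,0,0.006,1],[0,0.007,0,0.016,0,0.006,1],[0,0.007,0,0.02,0,0.006,1],[0,0.007,0,0.024,0,0.006,1],[0,0.007,0,0.028,0,0.006,1],[0,0.007,0,0.032,0,0.006,1],[0,0.007,0,0.036,0,0.006,1],[0,0.007,0,0.04,0,0.006,1]]]}}

```text
time_s: 13.15
ee_pos: [0.5862, -0.1452, 0.0531]
eef_rot: [-3.138, 0.008, -3.079]
force: [5.4, 5.2, 18.5]
grip_width: 0.0003
```

Request:
{"name": "servo_tool", "arguments": {"moves": [[[0.001,0.005,0,0.004,0.001,0.006,1],[0.002,0.005,0,0.008,0.002,0.006,1],[0.002,0.005,0,0.012,0.002,0.006,1],[0.002,0.005,0,0.016,0.002,0.006,1],[0.002,0.005,0,0.02,0.002,0.006,1],[0.002,0.005,0,0.024,0.002,0.006,1],[0.002,0.005,0,0.028,0.002,0.006,1],[0.002,0.005,0,0.032,0.002,0.006,1],[0.002,0.005,0,0.036,0.002,0.006,1],[0.002,0.005,0,0.04,0.002,0.006,1],[0.002,0.005,0,0.044,0.002,0.006,1]]]}}

```text
time_s: 14.07
ee_pos: [0.5669, -0.1462, 0.0531]
eef_rot: [-3.132, 0.007, -3.079]
force: [3.4, -0.2, 19.0]
grip_width: 0.0002
```

```bash
python3 - <<'E'
from h import *
snap('wrist','wrist11')
print(get_obs()['force'])
im=cv2.imread('pics/wrist11.png');cv2.imwrite('pics/wrist11a.png',cv2.resize(im[0:260,180:440],None,fx=2.3,fy=2.3))
f='wrist11';print('front corners pred overhang 40,60', (proj(f,[board(-.04,.03,0),board(-.04,-.03,0),board(-.06,.03,0),board(-.06,-.03,0),board(0,.065,0)])-[180,0])*2.3)
E
```

```text
[ 2.648   0.1599 18.2404]
front corners pred overhang 40,60 [[464.5216 132.1635]
 [196.8531 132.1702]
 [469.8646  31.312 ]
 [192.253   31.678 ]
 [601.3541 313.9491]]
```

View pics/wrist11a.png

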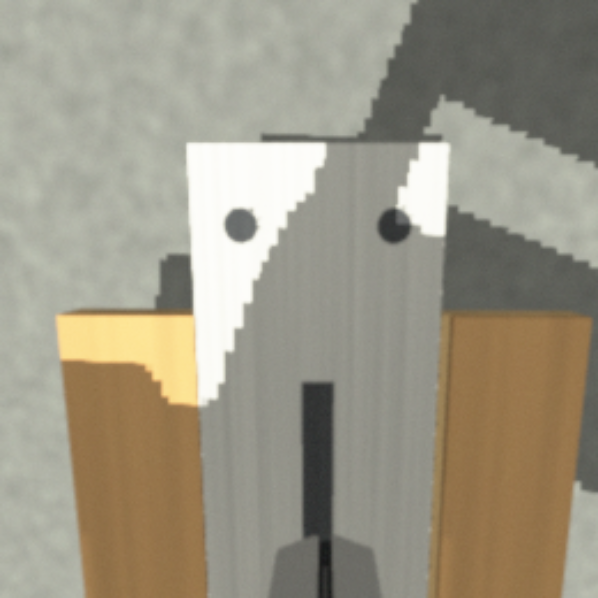

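The plate now overhangs by about 38 mm, straight in the pocket; I want about 22 mm more.

Request:
{"name": "servo_tool", "arguments": {"moves": [[[-0.003,0.005,0,0.004,0.001,0.006,1],[-0.006,0.005,0,0.008,0.001,0.006,1],[-0.006,0.005,0,0.012,0.001,0.006,1],[-0.006,0.005,0,0.016,0.001,0.006,1],[-0.006,0.005,0,0.02,0.001,0.006,1],[-0.006,0.005,0,0.024,0.001,0.006,1],[-0.006,0.005,0,0.028,0.001,0.006,1],[-0.006,0.005,0,0.032,0.001,0.006,1],[-0.006,0.005,0,0.036,0.001,0.006,1],[-0.006,0.005,0,0.04,0.001,0.006,1],[-0.006,0.005,0,0.045,0.001,0.006,1],[-0.006,0.005,0,0.045,0.001,0.006,1]]]}}

```text
time_s: 15.12
ee_pos: [0.5467, -0.1474, 0.0531]
eef_rot: [-3.14, 0.006, -3.079]
force: [2.8, 4.2, 20.1]
grip_width: 0.0003
```

```bash
python3 - <<'E'
from h import *
snap('wrist','wrist12')
print(get_obs()['force'])
im=cv2.imread('pics/wrist12.png');cv2.imwrite('pics/wrist12a.png',cv2.resize(im[0:260,180:440],None,fx=2.3,fy=2.3))
f='wrist12';print('front corners pred overhang 50,60', (proj(f,[board(-.05,.03,0),board(-.05,-.03,0),board(-.06,.03,0),board(-.06,-.03,0),board(0,.065,0)])-[180,0])*2.3)
E
```

```text
[ 2.4135  3.47   20.8911]
front corners pred overhang 50,60 [[462.3015 181.1721]
 [199.5705 180.8673]
 [464.8238 133.5459]
 [197.4061 133.2705]
 [591.9692 396.5197]]
```

View pics/wrist12a.png

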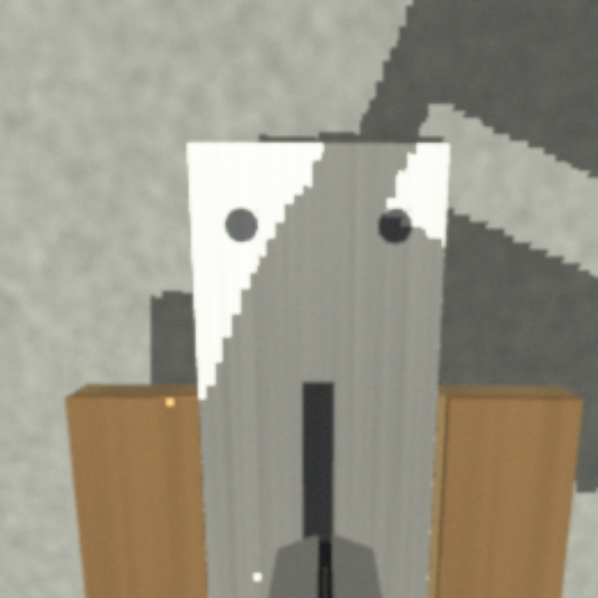

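Request:
{"name": "servo_tool", "arguments": {"moves": [[[0,0.003,0,0,0,-0.005,1],[0,0.003,0,0,0,-0.015,1],[0,0.003,0,0,0,-0.05,1],[0,0.003,0,0,0,-0.1,1],[0,0.003,0,0,0,-0.12,0.8],[0,0.003,0,0.05,0,-0.12,0],[0,0.003,0,0.1,0,-0.12,0],[0,0.003,0,0.15,0,-0.12,0],[0,0.003,0,0.15,0,-0.12,0]]]}}

```text
time_s: 15.92
ee_pos: [0.4683, -0.152, 0.1122]
eef_rot: [-3.141, -0.0, -3.08]
force: [-0.5, 0.0, -0.4]
grip_width: 0.0304
```

```bash
python3 - <<'E'
from h import *
snap('wrist','wrist13'); snap('side','side13')
im=cv2.imread('pics/side13.png')
cv2.imwrite('pics/side13a.png',cv2.resize(im[140:290,280:440],None,fx=4,fy=4,interpolation=cv2.INTER_CUBIC))
delta(board(-.030,-.001,.034-.08),BY+np.pi)
print(proj('wrist13',[board(-.058,.03,0),board(-.058,-.03,0),board(0,.03,0),board(0,.065,0),board(0,-.065,0)]))
E
```

```text
t 16.0167 pos [ 0.4713 -0.1522  0.1128] rot [-3.1399  0.0019 -3.0797] F [0.9356 0.4203 0.278 ] w 0.03859926119387748
target [ 0.4696 -0.1526  0.034 ] norm rot [-0.0011  0.0012  0.0005] shift [ 0.0038 -0.0003  0.1576]
[[361.6924 182.6458]
 [283.7575 182.5712]
 [359.0646 251.3838]
 [401.665  251.4407]
 [243.5362 251.2293]]
```

View pics/wrist13.png

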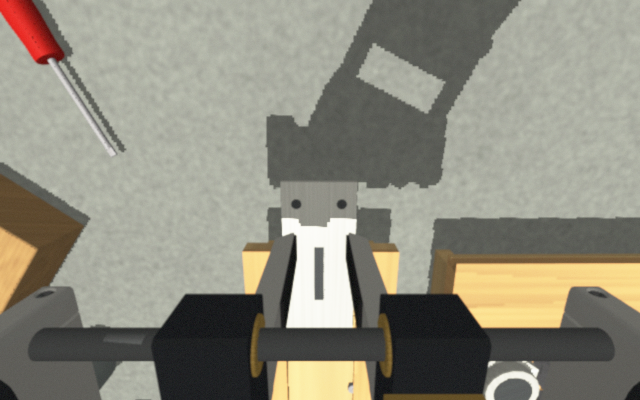

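View pics/side13a.png

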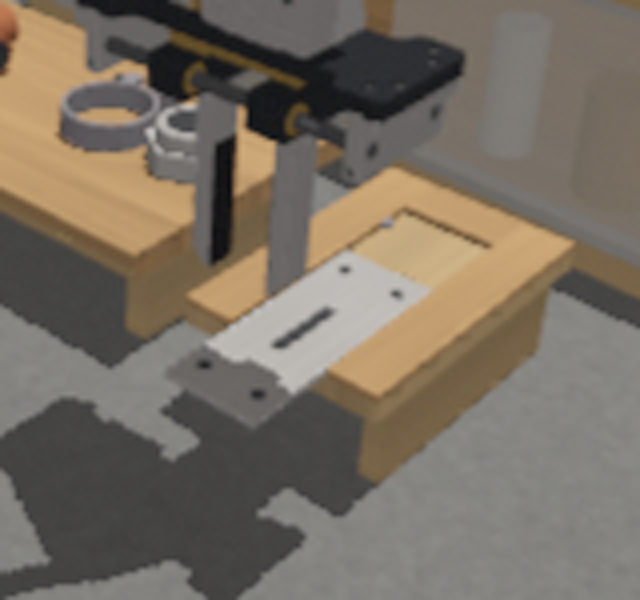

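The plate overhangs 58 mm and lies square. I'll open fully, shift to the plate's centreline, and descend astride the overhang.

Request:
{"name": "servo_tool", "arguments": {"moves": [[[0,0,0,0.004,-0.003,0,0],[0,0,0,0.004,-0.003,0,0],[0,0,0,0.004,-0.003,0,0],[0,0,0,0.004,-0.003,0,0],[0,0,0,0.004,-0.003,0,0],[0,0,0,0.004,-0.003,0.03,0],[0,0,0,0.004,-0.003,0.06,0],[0,0,0,0.004,-0.003,0.09,0],[0,0,0,0.004,-0.003,0.12,0],[0,0,0,0.004,-0.003,0.145,0],[0,0,0,0.004,-0.003,0.156,0],[0,0,0,0.004,-0.003,0.156,0]]]}}

```text
time_s: 17.02
ee_pos: [0.4691, -0.1537, 0.0338]
eef_rot: [-3.141, 0.0, -3.08]
force: [-0.3, -0.1, 0.2]
grip_width: 0.0941
```

```bash
python3 - <<'E'
from h import *
snap('wrist','wrist14'); snap('side','side14')
im=cv2.imread('pics/side14.png')
cv2.imwrite('pics/side14a.png',cv2.resize(im[140:290,280:440],None,fx=4,fy=4,interpolation=cv2.INTER_CUBIC))
delta(board(-.030,-.002,.034-.08),BY+np.pi)
E
```

```text
t 17.1167 pos [ 0.4699 -0.1541  0.0353] rot [-3.1397  0.0023 -3.0796] F [-0.1291 -0.1741  0.776 ] w 0.09393954587795328
target [ 0.4697 -0.1536  0.034 ] norm rot [-0.0012  0.0014  0.0005] shift [0.0003 0.0009 0.0026]
```

View pics/wrist14.png

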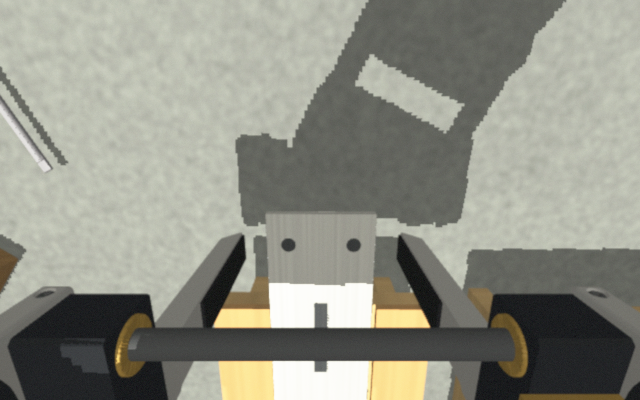

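View pics/side14a.png

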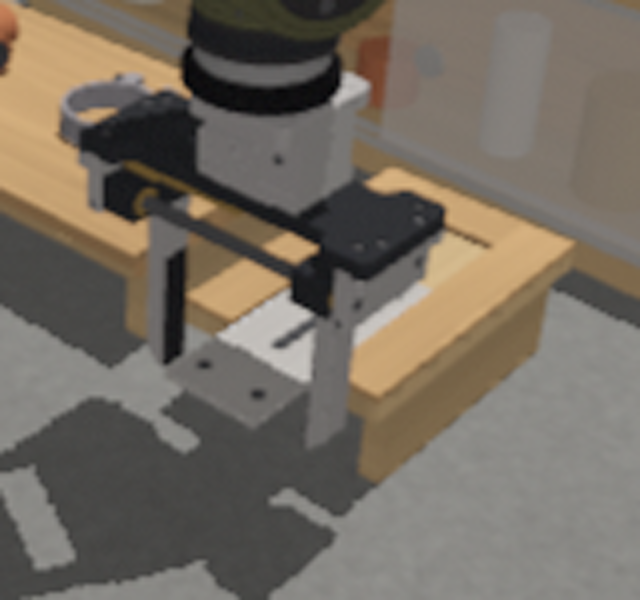

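The fingers straddle the overhang, with the plate centred at px 321 between tips at 243 and 398. I'll close now.

Request:
{"name": "servo_tool", "arguments": {"moves": [[[0,0,0,0,0,0.002,0.2],[0,0,0,0,0,0.002,0.3],[0,0,0,0,0,0.002,0.4],[0,0,0,0,0,0.002,0.6],[0,0,0,0,0,0.002,1],[0,0,0,0,0,0.002,1],[0,0,0,0,0,0.002,1],[0,0,0,0,0,0.002,1]]], "squeeze": 45}}

```text
time_s: 17.78
ee_pos: [0.4699, -0.154, 0.0343]
eef_rot: [-3.14, 0.002, -3.08]
force: [-1.5, 0.7, 2.0]
grip_width: 0.0592
```

Request:
{"name": "servo_tool", "arguments": {"moves": [[[0,0,0,0,0,-0.004,1],[0,0,0,0,0,-0.01,1],[0,0,0,0,0,-0.02,1],[0,0,0,0,0,-0.035,1],[0,0,0,0,0,-0.05,1],[0,0,0,0,0,-0.07,1],[0,0,0,0,0,-0.09,1],[0,0,0,0,0,-0.11,1],[0,0,0,0,0,-0.12,1],[0,0,0,0,0,-0.12,1]]]}}

```text
time_s: 18.62
ee_pos: [0.4704, -0.1541, 0.0959]
eef_rot: [-3.139, 0.004, -3.08]
force: [0.1, -0.7, -1.4]
grip_width: 0.059
```

```bash
python3 - <<'E'
from h import *
snap('wrist','wrist15'); snap('side','side15'); snap('top','top15')
im=cv2.imread('pics/side15.png')
cv2.imwrite('pics/side15a.png',cv2.resize(im[110:260,280:440],None,fx=4,fy=4,interpolation=cv2.INTER_CUBIC))
print(get_obs())
E
```

```text
{'time_s': 18.7667, 'qpos': array([-0.3904,  0.2656,  1.7742, -0.0007,  1.0994, -2.0228]), 'joint_vel': array([-0.0008,  0.0077,  0.0004,  0.0014,  0.0002, -0.0009]), 'tau': array([  0.0108, -49.2607, -32.8904,  -0.0089,  -0.0096,   0.0001]), 'ee_pos': array([ 0.4695, -0.1538,  0.094 ]), 'eef_rot': array([-3.14  ,  0.0018, -3.0797]), 'force': array([-0.3275,  0.0681, -2.5286]), 'moment': array([ 0.0199,  0.1263, -0.0112]), 'grip_width': 0.059030401770106385}
```

View pics/wrist15.png

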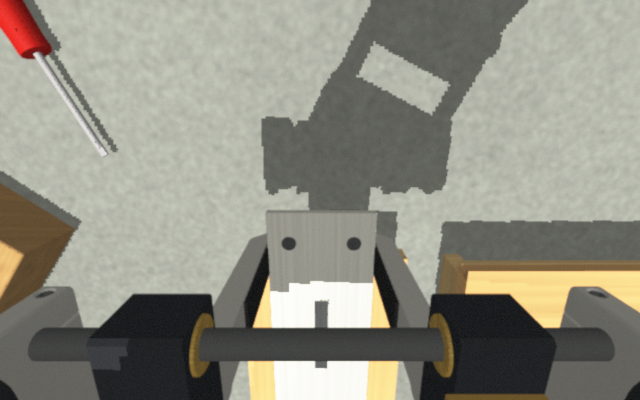

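View pics/side15a.png

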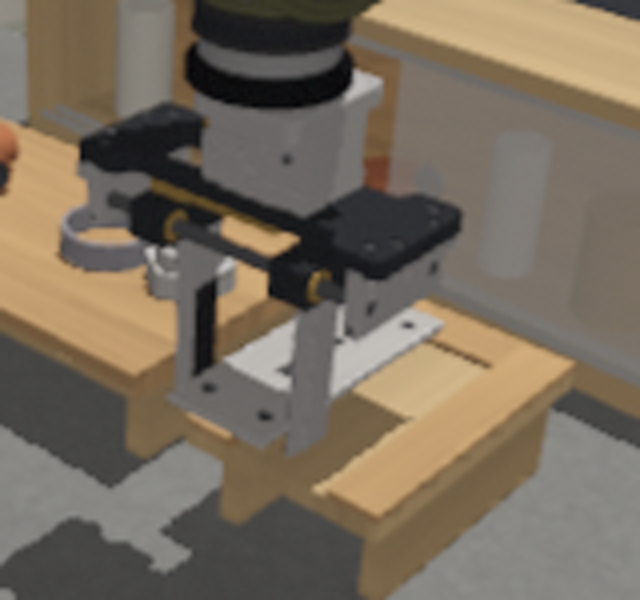

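View pics/top15.png

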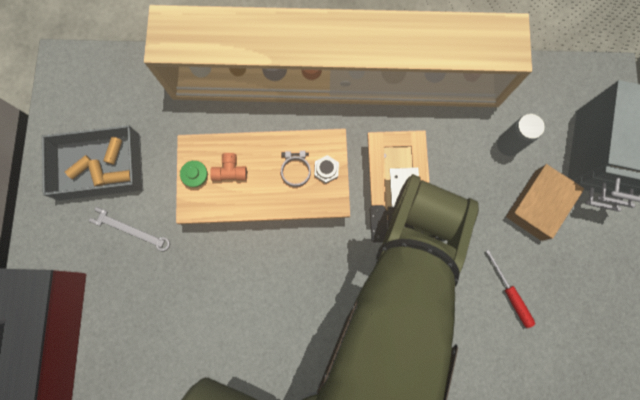

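```bash
python3 - <<'E'
from h import *
a=lambda p:[(170+x/4.4-.4,120+y/4.4-.4) for x,y in p]
def sh(w): d=w-SO; c,s=np.cos(SY),np.sin(SY); return np.c_[c*d[:,0]+s*d[:,1],-s*d[:,0]+c*d[:,1]]
print('tee L,R end',sh(toworld('top9',a([(180,240),(338,235)]),.096)))
print('clamp L,R',sh(toworld('top9',a([(488,228),(619,228)]),.1)))
print('bolt ends',sh(toworld('top9',a([(490,152),(610,152)]),.09)))
print('plug R',sh(toworld('top9',a([(164,235)]),.1)),'nut L',sh(toworld('top9',a([(637,215)]),.095)))
E
```

```text
tee L,R end [[0.1027 0.1107]
 [0.1024 0.0321]]
clamp L,R [[ 0.1022 -0.0429]
 [ 0.0999 -0.1078]]
bolt ends [[ 0.1441 -0.0439]
 [ 0.1418 -0.1044]]
plug R [[0.1046 0.1178]] nut L [[ 0.1074 -0.1169]]
```

```bash
python3 - <<'E'
from h import *
delta(shelf(-.012,-.0054,.115-.08),SY+np.pi)
E
```

```text
t 18.7667 pos [ 0.4695 -0.1538  0.094 ] rot [-3.14    0.0018 -3.0797] F [-0.3275  0.0681 -2.5286] w 0.059030401770106385
target [0.4777 0.1484 0.115 ] norm rot [-0.001   0.0012 -0.0002] shift [-0.0537  0.6021 -0.0428]
```

Request:
{"name": "servo_tool", "arguments": {"moves": [[[0,0,0,0,0.01,-0.03,1],[0,0,0,-0.005,0.04,-0.043,1],[0,0,0,-0.01,0.09,-0.043,1],[0,0,0,-0.015,0.15,-0.043,1],[0,0,0,-0.02,0.21,-0.043,1],[0,0,0,-0.025,0.27,-0.043,1],[0,0,0,-0.03,0.33,-0.043,1],[0,0,0,-0.035,0.39,-0.043,1],[0,0,0,-0.04,0.45,-0.043,1],[0,0,0,-0.045,0.51,-0.043,1],[0,0,0,-0.05,0.56,-0.043,1],[0,0,0,-0.053,0.59,-0.043,1]]]}}

```text
time_s: 19.77
ee_pos: [0.4772, 0.1445, 0.1145]
eef_rot: [-3.14, 0.001, -3.078]
force: [0.1, -0.9, -2.0]
grip_width: 0.059
```

Request:
{"name": "servo_tool", "arguments": {"moves": [[[0,0,0,0,0,0,1],[0,0,0,0,0,0,1],[0,0,0,0,0,0,1]]]}}

```text
time_s: 20.02
ee_pos: [0.4769, 0.1439, 0.114]
eef_rot: [-3.14, -0.0, -3.078]
force: [0.1, -1.0, -1.7]
grip_width: 0.0587
```

```bash
python3 - <<'E'
from h import *
snap('wrist','wrist16'); snap('side','side16'); snap('top','top16')
im=cv2.imread('pics/side16.png')
cv2.imwrite('pics/side16a.png',cv2.resize(im[90:230,200:380],None,fx=4,fy=4,interpolation=cv2.INTER_CUBIC))
delta(shelf(-.012,-.0054,.044-.08),SY+np.pi)
E
```

```text
t 20.1667 pos [0.4772 0.1437 0.1144] rot [-3.1401  0.0007 -3.0794] F [-0.0773 -0.3917 -1.553 ] w 0.059033181473860205
target [0.4777 0.1484 0.044 ] norm rot [-0.0009  0.0004 -0.0001] shift [-0.0014  0.0095  0.1408]
```

View pics/wrist16.png

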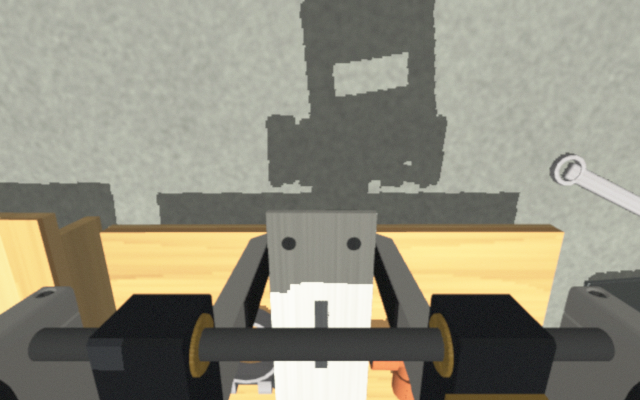

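View pics/side16a.png

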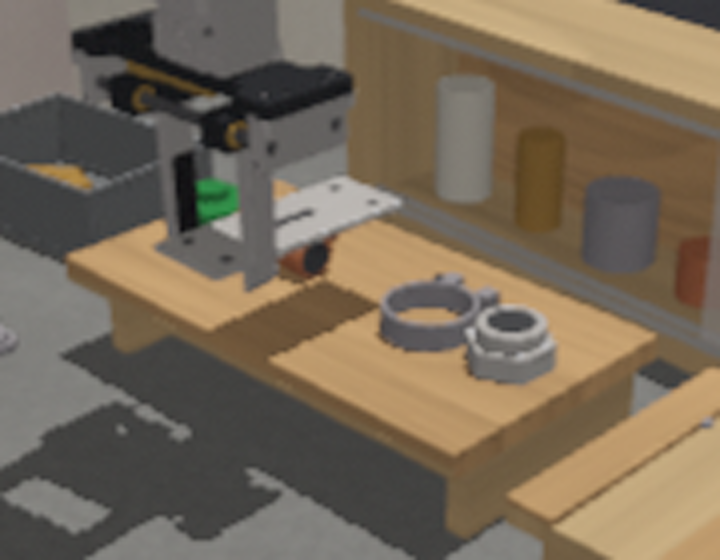

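Request:
{"name": "servo_tool", "arguments": {"moves": [[[0,0,0,-0.001,0.009,0,1],[0,0,0,-0.001,0.0095,0.01,1],[0,0,0,-0.001,0.0095,0.03,1],[0,0,0,-0.001,0.0095,0.05,1],[0,0,0,-0.001,0.0095,0.07,1],[0,0,0,-0.001,0.0095,0.085,1],[0,0,0,-0.001,0.0095,0.095,1],[0,0,0,-0.001,0.0095,0.1,1],[0,0,0,-0.001,0.0095,0.1,1]]]}}

```text
time_s: 20.92
ee_pos: [0.4773, 0.1483, 0.0638]
eef_rot: [-3.14, -0.0, -3.079]
force: [0.4, -0.1, -1.2]
grip_width: 0.0592
```

```bash
python3 - <<'E'
from h import *
snap('wrist','wrist17'); snap('side','side17'); snap('top','top17')
im=cv2.imread('pics/side17.png')
cv2.imwrite('pics/side17a.png',cv2.resize(im[110:210,220:350],None,fx=5.5,fy=5.5,interpolation=cv2.INTER_CUBIC))
im=cv2.imread('pics/top17.png')
cv2.imwrite('pics/top17a.png',cv2.resize(im[120:230,170:350],None,fx=4.4,fy=4.4,interpolation=cv2.INTER_CUBIC))
delta(shelf(-.012,-.0054,.0395-.08),SY+np.pi)
print(proj('wrist17',[shelf(0,-.19,0),shelf(0,.19,0),shelf(-.04,.0246,.018),shelf(-.04,-.0354,.018)]))
E
```

```text
t 21.0667 pos [0.4777 0.1484 0.0648] rot [-3.1402  0.0014 -3.0793] F [-0.0437  0.4623 -2.091 ] w 0.05924652037869213
target [0.4777 0.1484 0.0395] norm rot [-0.0009  0.0009 -0.    ] shift [ 0.0002 -0.      0.0506]
[[ 42.6719 257.3413]
 [619.9328 257.9117]
 [375.4078 208.3522]
 [269.7307 208.291 ]]
```

View pics/wrist17.png

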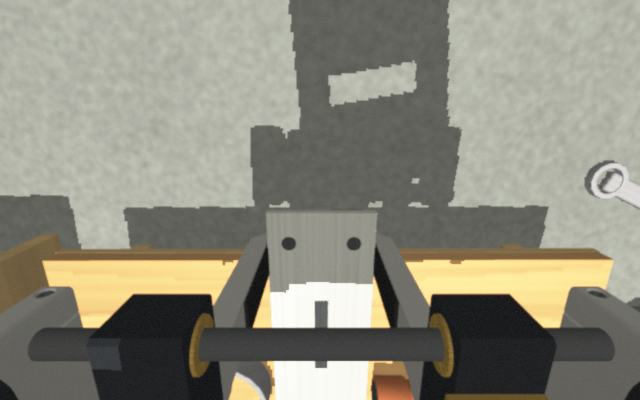

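View pics/side17a.png

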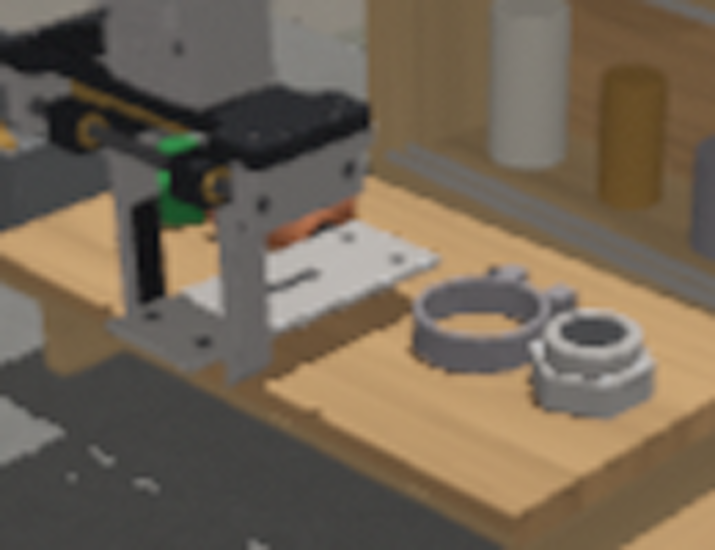

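View pics/top17a.png

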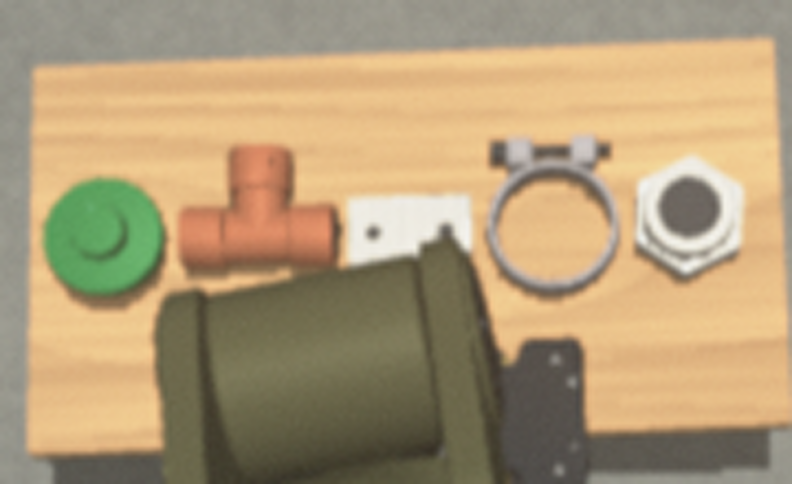

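The plate is square, with px clearances of 10 to the tee and 18 to the clamp. I'll nudge it 1.5 mm toward the clamp and lower slowly.

Request:
{"name": "servo_tool", "arguments": {"moves": [[[0,0,0,0,-0.003,0.005,1],[0,0,0,0,-0.003,0.015,1],[0,0,0,0,-0.003,0.025,1],[0,0,0,0,-0.003,0.032,1],[0,0,0,0,-0.003,0.038,1],[0,0,0,0,-0.003,0.042,1],[0,0,0,0,-0.003,0.045,1],[0,0,0,0,-0.003,0.047,1],[0,0,0,0,-0.003,0.048,1],[0,0,0,0,-0.003,0.048,1]]]}}

```text
time_s: 21.9
ee_pos: [0.4779, 0.1469, 0.0408]
eef_rot: [-3.14, 0.001, -3.079]
force: [0.2, -0.3, -1.7]
grip_width: 0.0591
```

```bash
python3 - <<'E'
from h import *
snap('side','side18'); snap('top','top18')
im=cv2.imread('pics/side18.png')
cv2.imwrite('pics/side18a.png',cv2.resize(im[110:210,220:350],None,fx=5.5,fy=5.5,interpolation=cv2.INTER_CUBIC))
o=get_obs();print(o['ee_pos'],o['force'],o['moment'],o['time_s'])
E
```

```text
[0.4779 0.1469 0.0409] [ 0.1447  0.8813 -1.4277] [0.008  0.0942 0.0322] 22.0
```

View pics/side18a.png

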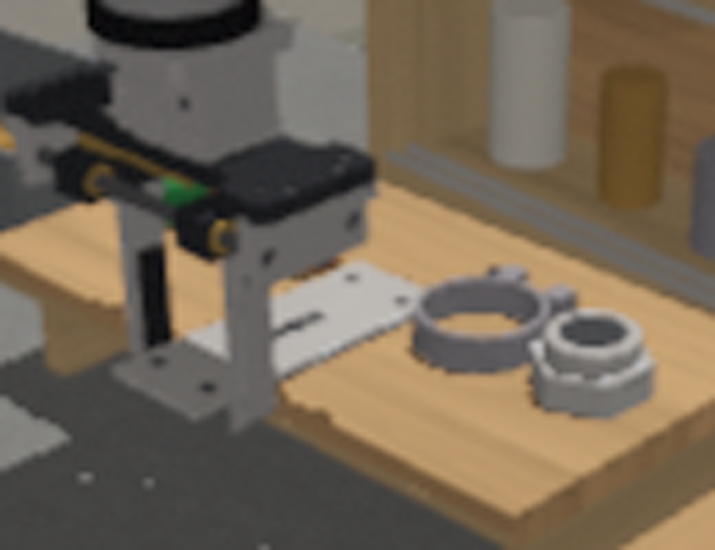

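Not in contact yet, about 1.5 mm to go.

Request:
{"name": "servo_tool", "arguments": {"moves": [[[0,0,0,0,0,0.001,1],[0,0,0,0,0,0.002,1],[0,0,0,0,0,0.003,1],[0,0,0,0,0,0.0035,1],[0,0,0,0,0,0.0035,1]]]}}

```text
time_s: 22.42
ee_pos: [0.4781, 0.147, 0.0394]
eef_rot: [-3.14, 0.002, -3.079]
force: [-0.6, 0.6, 2.8]
grip_width: 0.0593
```

Request:
{"name": "servo_tool", "arguments": {"moves": [[[0,0,0,0,0,0.001,1],[0,0,0,0,0,0.0015,1],[0,0,0,0,0,0.0015,1]]]}}

```text
time_s: 22.67
ee_pos: [0.4783, 0.147, 0.0392]
eef_rot: [-3.14, 0.003, -3.079]
force: [-3.2, -0.7, 8.9]
grip_width: 0.0593
```

```bash
python3 - <<'E'
from h import *
snap('wrist','wrist19')
o=get_obs();print(o['ee_pos'],o['force'],o['moment'],o['time_s'])
E
```

```text
[0.4783 0.147  0.0392] [-3.1928 -0.6636  7.9756] [-0.0866  0.4755 -0.0182] 22.7167
```

View pics/wrist19.png

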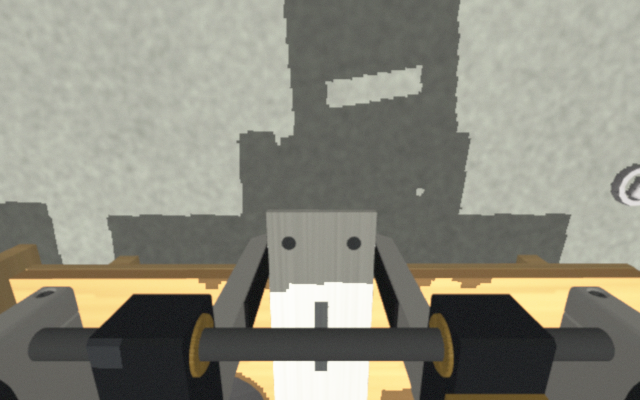

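The plate is seated (8 N of contact force), square, with its front end out. I'll ease the pressure, then open slowly.

Request:
{"name": "servo_tool", "arguments": {"moves": [[[0,0,0,0,0,0,1],[0,0,0,0,0,0,0.5],[0,0,0,0,0,0,0.35],[0,0,0,0,0,0,0.3],[0,0,0,0,0,0,0.25],[0,0,0,0,0,0,0.2],[0,0,0,0,0,0,0.15],[0,0,0,0,0,0,0.1],[0,0,0,0,0,0,0.1]]], "squeeze": 10}}

```text
time_s: 23.47
ee_pos: [0.4783, 0.147, 0.0392]
eef_rot: [-3.14, 0.003, -3.079]
force: [0.0, -0.4, -0.0]
grip_width: 0.084
```

```bash
python3 - <<'E'
from h import *
snap('wrist','wrist20')
o=get_obs();print(o['ee_pos'],o['force'],o['grip_width'],o['time_s'])
E
```

```text
[0.4783 0.147  0.0392] [0.1744 0.4116 0.849 ] 0.0844246747815247 23.5167
```

View pics/wrist20.png

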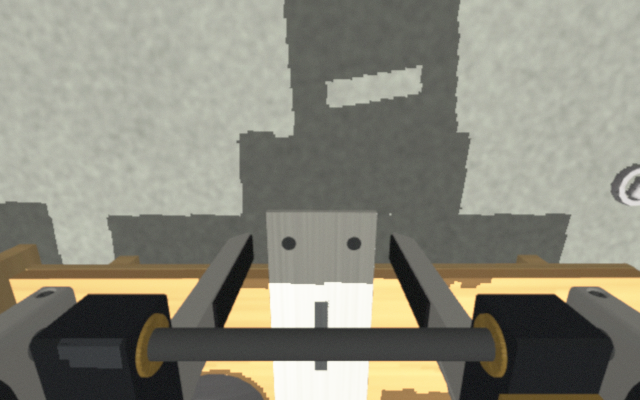

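Request:
{"name": "servo_tool", "arguments": {"moves": [[[0,0,0,0,0,-0.02,0.1],[0,0,0,0,0,-0.06,0.1],[0,0,0,0,0,-0.12,0.1],[0,0,0,0,0,-0.18,0.1],[0,0,0,0,0,-0.24,0.1],[0,0,0,0.05,-0.08,-0.26,0.1],[0,0,0,0.1,-0.16,-0.26,0.1],[0,0,0,0.15,-0.24,-0.26,0.1],[0,0,0,0.15,-0.32,-0.26,0.1],[0,0,0,0.15,-0.4,-0.26,0.1],[0,0,0,0.15,-0.45,-0.26,0.1],[0,0,0,0.15,-0.45,-0.26,0.1]]]}}

```text
time_s: 24.52
ee_pos: [0.4169, -0.0869, 0.1703]
eef_rot: [-3.139, 0.004, -3.084]
force: [0.5, 0.7, 0.2]
grip_width: 0.0847
```

```bash
python3 - <<'E'
from h import *
snap('top','top21');snap('side','side21')
im=cv2.imread('pics/side21.png')
cv2.imwrite('pics/side21a.png',cv2.resize(im[110:230,210:370],None,fx=4.7,fy=4.7,interpolation=cv2.INTER_CUBIC))
im=cv2.imread('pics/top21.png')
cv2.imwrite('pics/top21a.png',cv2.resize(im[120:250,170:350],None,fx=4.4,fy=4.4,interpolation=cv2.INTER_CUBIC))
o=get_obs();print(o['ee_pos'],o['force'],o['time_s'])
E
```

```text
[ 0.4169 -0.083   0.1698] [-0.2461  0.4083 -0.4203] 24.6167
```

View pics/top21a.png

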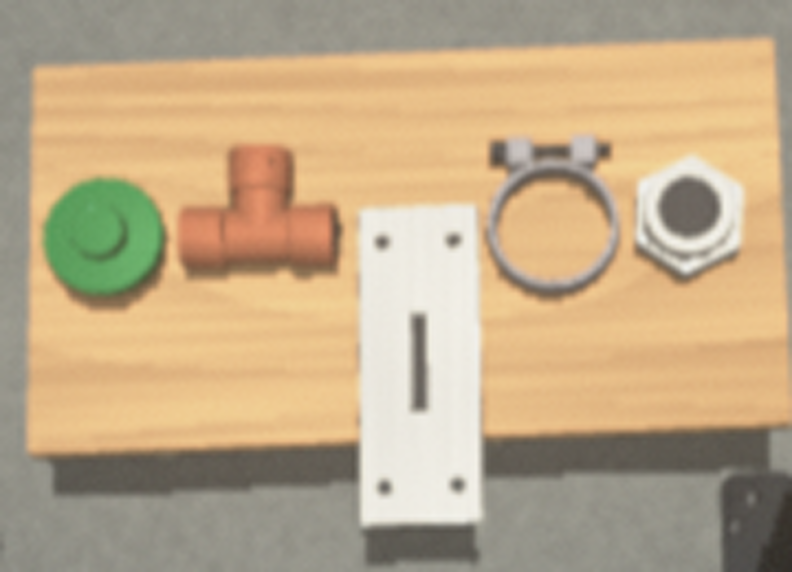

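View pics/side21a.png

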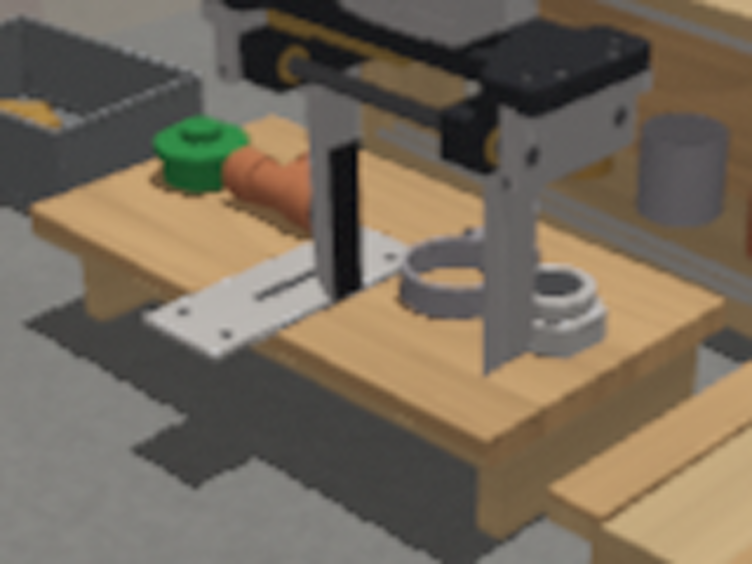

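```bash
python3 - <<'E'
from h import *
a=lambda p:[(170+x/4.4-.4,120+y/4.4-.4) for x,y in p]
w=toworld('top21',a([(360,209),(475,205),(361,525),(481,521)]),.085)
d=w-SO; c,s=np.cos(SY),np.sin(SY); S=np.c_[c*d[:,0]+s*d[:,1],-s*d[:,0]+c*d[:,1]]
print(S,S.mean(0)); e=S[0]-S[2]+S[1]-S[3]; print('yaw rel shelf deg',np.degrees(np.arctan2(e[1],e[0])))
print('edge',[np.degrees(np.arctan2(*(S[i]-S[j])[::1])) for i,j in((0,1),(2,3))])
E
```

```text
[[ 0.1181  0.0226]
 [ 0.1181 -0.0354]
 [-0.0414  0.0235]
 [-0.0416 -0.0353]] [ 0.0383 -0.0062]
yaw rel shelf deg -0.18736140037206453
edge [np.float64(0.05097422440252408), np.float64(0.1961358367244763)]
```

```bash
python3 -c "
from station import *
print(hand_in())"
```

```text
the job is handed in; nothing more can be done
None
```

The job is done and handed in at 24.6 s; `hand_in` gave no verdict. The plate lies flat on the shelf between the tee and the clamp.

- **Spreading the row:** I pushed the tee and clamp apart by opening the fingers between them, before sliding the plate. The gap went from about 44 mm to about 75 mm.
- **Sliding and gripping:** I pressed at about 15–21 N and slid the plate out until 58 mm overhung the board. I gripped that end at 45 N, lifted, carried and lowered it, and released once it was seated.
- **Final check (top camera):**
  - The plate sticks out about 41 mm past the shelf's front edge and is square to it within about 0.2°.
  - It has roughly 7–9 mm of clearance on each side.
  - All four fittings stand or lie as they were, and the plug and nut show no visible movement. A wrist picture had suggested the tee nudged the plug, but the top view showed it unmoved.
  - The arm is clear of everything.

**Checks that disagreed:**
- **Tip height:** The reported TCP height was about 26.5 mm lower than the real fingertips. I found this in the pictures and confirmed it by lightly touching the shelf at about 6 N. I corrected every height after that. My first try at spreading the row passed above the fittings for this reason.
- **Sideways offset:** The wrist camera was off from my frames by about 2 mm, within the stated calibration. It had no effect on the result.

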